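# Fold the trivet and put it away

### The job

Fold up the open pot trivet on the table in the order its joints need: first the short wooden bar fully against the long one, then both together fully against the green iron bar, and last swing the red hook shut over the end of the folded bars. Then pick up the folded trivet and lower it by hand, not dropping it, into the storage tray of its own colour (the green one), lying flat and square inside the rims, either way round, still folded and hooked; let go, and leave the glasses, the sugar pot and the jug lid where they stand.

Things in the scene. Friction and masses are not known exactly. Their poses are not given: they have to be found in the camera images.
- trivet: Green iron base bar (160 x 22 x 22, 0.6 kg) of the loose folding trivet (about 0.78 kg in all); stays put when a bar is pushed slowly. Origin: centre of its underside; own x along the bar; the bars fold onto its +y side. Steel straps on top reach z 25, pins 28. Wooden bars and hook lie beside it, z 3 to 22, on feet. Short bar hits the iron bar, and hook the long bar, if folded in the wrong order.
- bundle_mid (a point): Fixed to the iron bar at its own x 0, y 24, z 0: centre of the folded outline, on its underside. Folded and hooked, the trivet spans the iron bar's own x -98 to 101, y -11 to 59 (hook lip; only to 45 for x > -60). Grip it across iron bar and long bar round x 0, y 16: faces at y -11 and y 43, 54 wide.
- long_bar (a joint): Hinge of the long wooden bar on the iron bar, rad. 0 = folded, parallel to the iron bar; grows to 2.2 opening clockwise seen from above. Pivot at the iron bar's own x 90, y 36. Bar 14 wide, from 4 behind the pivot to 166 beyond. Dry friction 0.10 N m: stays where left.
- long_bar_pivot (a point): Pivot axis of the long bar, at the height of the bar's top (22 mm above the table).
- long_bar_end (a point): Free end of the long bar, on its centre line 166 mm from its pivot, at its top (22 mm).
- short_bar (a joint): Hinge of the short wooden bar near the long bar's free end, rad. 0 = folded against the long bar's inner side (facing the iron bar when folded); grows to 2.2 opening clockwise from above. Pivot 156 along the long bar, 16 to its inner side. Bar 14 wide, from 7 behind the pivot to 125 beyond. Dry friction 0.03 N m: stays where left.
- short_bar_pivot (a point): Pivot axis of the short bar, at the height of the bar's top (22 mm).
- short_bar_end (a point): Free end of the short bar, on its centre line 125 mm from its pivot, at its top (22 mm).
- hook (a joint): Hinge of the red L-shaped hook on the iron bar's other end, rad. 0 = shut: arm (12 wide, 59 long) along the iron bar's own +y from its pivot at own x -92, y 0; lip (10 thick, inner face 49 from the pivot, reaching 26) over the outer side of the long bar's end. Grows to 1.8 opening counter-clockwise from above. Dry friction 0.03 N m: stays where left.
- hook_pivot (a point): Pivot axis of the red hook, at its top (22 mm).
- hook_end (a point): On the centre line of the hook's arm, 54 mm from its pivot, at its top (22 mm): where the lip begins.
- green_tray: Green storage tray fixed on the table, the trivet's own place. Origin: centre of its underside; own x along its length. Inside 216 x 86 (outside 226 x 96), floor top 4 above the table, rims 5 thick, tops 12 above the table; the long rims are open over the middle 120 for fingers.
- green_tray_floor (a point): Centre of the green tray's floor, on its top face (4 mm above the table).
- blue_tray: Blue storage tray of the same shape and size, for another trivet; empty, fixed. Green and blue trays change sides from one start to the next. Origin: centre of underside.
- glass_a: Upright steel glass, 70 across, 105 high, close beside the trivet; bystander. Origin: centre of underside.
- glass_b: Upright steel glass, 70 across, 105 high; bystander. Origin: centre of underside.
- sugar_pot: White ceramic sugar pot, 84 across, 81 high; bystander. Origin: centre of underside.
- jug_lid: Yellow plastic jug lid, 100 across, 29 high with its knob; bystander. Origin: centre of underside.
Not all that is in view belongs to the job. What is shaped like the trivet but purple or yellow is not meant.

How it is judged (in metres and radians):
On the way, in this order (a step that is already met when the one before it is completed fails the run):
1. the short bar is folded against the long bar while the long bar and the hook are still open (value of joint short_bar below 0.12 rad and value of joint long_bar above 0.6 rad and value of joint hook above 0.5 rad), for 0.1 s.
2. both wooden bars are folded against the iron bar, the hook still open (value of joint each of short_bar, long_bar below 0.12 rad and value of joint hook above 0.5 rad), for 0.1 s.
3. the hook is shut over the folded bars (value of joint each of short_bar, long_bar below 0.12 rad and value of joint hook below 0.15 rad), for 0.1 s.
4. the trivet is lowered into the green tray between the fingers, not dropped (all of step 3 and horizontal distance between bundle_mid and green_tray_floor below 0.03 m and z of bundle_mid in the frame of green_tray_floor below 0.012 m and contact force between the fingers and trivet above 1 N), for 0.04 s.
At the end, for the whole second after the job is handed in: The trivet is folded and hooked (wooden bars within 0.12 rad of folded, hook within 0.15 rad of shut), its middle within 16 mm of the middle of the green tray, long sides within 0.12 rad of parallel, lying flat on the tray's floor (within 5 mm in height, 0.06 rad in tilt), at rest and let go (all of step 3 and horizontal distance between bundle_mid and green_tray_floor below 0.016 m and z of bundle_mid in the frame of green_tray_floor below 0.005 m and angle between trivet's own z axis and vertical below 0.06 rad and angle between the x axis of trivet and the x axis of green_tray, either way round below 0.12 rad and linear speed of trivet below 0.02 m/s); the robot touches nothing.
It fails at once if the steel glass beside the trivet is shoved more than 25 mm or tipped (distance of glass_a from where it was at the start of the episode above 0.025 m or angle between glass_a's own z axis and vertical above 0.35 rad).
It fails at once if the other steel glass is shoved more than 25 mm or tipped (distance of glass_b from where it was at the start of the episode above 0.025 m or angle between glass_b's own z axis and vertical above 0.35 rad).
It fails at once if the sugar pot is shoved more than 25 mm or tipped (distance of sugar_pot from where it was at the start of the episode above 0.025 m or angle between sugar_pot's own z axis and vertical above 0.35 rad).
It fails at once if the jug lid is shoved more than 25 mm or tipped (distance of jug_lid from where it was at the start of the episode above 0.025 m or angle between jug_lid's own z axis and vertical above 0.35 rad).
It also fails if it takes over 70 s, if anything falls off the work surface, if the arm or the gripper's body presses on something with over 40 N, if the wrist force passes 120 N, or if a joint passes its speed limit or range.

### The arm

A 6-joint arm with a two-finger parallel gripper is mounted at the origin on the work surface. World frame = base frame: x ahead of the robot, y to its left, z up, the work surface at z = 0. Lengths are in m, angles in degrees, forces in N, time in s.
With the tool pointing down it reaches from about 0.25 to 0.725 m from the base axis. Payload 9.7 kg.
Tool frame: the origin (TCP) lies on the centre line of the jaws, within the pads' length; the fingertips stand 22 mm ahead of it and the grasp point (between the pads) lies 3 mm ahead of it; z points along the fingers, y is the direction in which the jaws open and shut (so a half turn about z gives the same grasp; the last joint's range is limited). The gripper opens to 85 mm and grips with 20 to 120 N. Pads are 22 mm wide; open, the fingers measure 114 mm over their backs; the gripper's body (76 mm by 85 mm) begins 54 mm behind the grasp point. The pads swing forward as they close: fully open they stand 13 mm farther back than shut.
Start: joints at [-75.172, 4.979, 10.078, 95.1, 0, 90], TCP at [0.141, -0.532, 0.253] pointing down, gripper open.
Joint ranges: [-179.16, 179.16], [-48.56, 103.87], [-65.8, 70.77], [-126.05, 130.52], [-82.76, 87.17], [-180, 180]. Speed limits (degrees/s): [127.2, 127.2, 147.25, 180, 180, 180].

### API

Orientations are given as [roll, pitch, yaw] about the fixed x, y, z axes, in that order (R = Rz(yaw) Ry(pitch) Rx(roll)).
In Python, from workcell import get_obs, camera, camera_params, job_done gives the robot as it stands.
- The arm moves only by the tool servo_tool, never from a script. Its argument "steps" is a list of rows, each an object of numbers: "x", "y", "z": the shift along the world's x, y, z in mm; "yaw": the turn about the world's z in degrees. A call has 1 to 12 rows; each row is the pose to reach, as a shift and turn from the pose measured when the call began; what a row does not reach only later rows make up. A row lasts 1/8 s, in which the tool goes at most 62.5 mm and 10.7 degrees, less where a joint would pass 70% of its speed; a pose out of reach is approached as far as the arm can. A call with a gripper value outside its range is refused whole. "grip" is the finger opening in mm, from 0 to 85.4, set as the call begins (left out, the last holds). The fingers move at their own pace and stop on an object; "grip_force" is the grip in N (left out, the last holds). Time passes only in rows, so rows that repeat a pose let the fingers close. It gives the time, the measured TCP pose, the force and the opening at its end, in the units of the state.
- get_obs(): the state, without advancing time (a new reading comes with each control period).
- camera(name): name is "scene" or "top" or "wrist"; returns (picture, depth): 384x512x3 uint8, red, green, blue; 384x512 float32, m along the optical axis (not along the pixel's ray), 0 where there is no reading.
- camera_params(name): a dict with "intrinsics" (3x3 intrinsics, pixels), "rvec" (rotation vector, rad) and "tvec" (3), from world to camera coordinates, as OpenCV has them; the wrist camera has in their place "hand_eye" (4x4, takes a point from camera to tool coordinates, whose origin is the TCP and whose axes are the flange's). Camera axes: x right, y down, z forward; pixel columns grow to the right and rows downward; lengths in m; the calibration is good to about 2 mm. The wrist camera is an equidistant fisheye: a pixel r from the principal point sees the ray r / f radians off the axis. A picture is of the moment at which its call begins: read the wrist's pose just before it. camera_params takes no time and is no camera call.
- job_done(): hands the job in, once; it reports no verdict.
The state is a dict: "time": time; "q": joint angles; "qd": joint speeds; "joint_efforts": joint torques, N m; "ee_pos": TCP position; "tcp_rot": TCP orientation; "wrist_force": force on the tool from outside, world axes, zero at the start; "torque": the same for the moment, N m; "opening": finger opening in m.
Only numpy, scipy, OpenCV 4.12 (cv2) and the standard library are available. Lean on these libraries where they do the work, as an engineer would, in place of code of your own. Each camera call takes 0.05 s, during which the arm holds its last target.

## Working session

There is one attempt and no reset: what is moved stays moved. The work goes in short steps, Python scripts to look and compute and a tool call to move; the robot and the scene stay as the last step left them, time stands still between calls to the robot, and variables do not carry over. Pictures are saved under pics/ and viewed, and the job is handed in when it is done.

Besides the shell and the picture viewer there is one more tool, called as name([rows], argument=value, ...), one row to a line, values as JSON. servo_tool: Moves the arm, as the interface text tells. Its arguments: {"type":"object","properties":{"steps":{"type":"array"},"grip":{"type":"number"},"grip_force":{"type":"number"}},"required":["steps"]}

```bash
ls; mkdir -p pics
python3 - <<'E'
from workcell import *
import cv2,numpy as np
o=get_obs();print(o['time'],o['ee_pos'],o['tcp_rot'],o['opening'])
for n in ['top','scene']:
    p,d=camera(n);np.savez('%s0.npz'%n,p=p,d=d);cv2.imwrite('pics/%s0.png'%n,cv2.resize(p[:,:,::-1],(800,600)))
    c=camera_params(n);print(n,c)
print(camera_params('wrist'))
E
```

```text
pics
0.0 [ 0.14070136 -0.53147836  0.25258279] [-1.79922220e+02 -1.61236742e-03  1.48276797e+01] 0.085795440683207
top {'intrinsics': array([[483.39455775,   0.        , 260.59564692],
       [  0.        , 483.39455775, 192.230431  ],
       [  0.        ,   0.        ,   1.        ]]), 'rvec': array([ 2.08726015, -2.13730414,  0.21493926]), 'tvec': array([-0.00903714,  0.51031467,  1.73354396])}
scene {'intrinsics': array([[351.71512548,   0.        , 250.30837031],
       [  0.        , 351.71512548, 202.02088968],
       [  0.        ,   0.        ,   1.        ]]), 'rvec': array([ 2.46163572,  0.70964374, -0.20083712]), 'tvec': array([-0.42626584, -0.21515133,  1.34429125])}
{'intrinsics': array([[297.31863964,   0.        , 256.41780614],
       [  0.        , 297.31863964, 192.37195434],
       [  0.        ,   0.        ,   1.        ]]), 'hand_eye': array([[ 4.92842843e-04, -9.65177180e-01, -2.61596574e-01,
         6.71958471e-02],
       [ 9.99999557e-01,  2.65752160e-04,  9.03470178e-04,
         2.62328878e-04],
       [-8.02488944e-04, -2.61596904e-01,  9.65176883e-01,
        -1.20733051e-01],
       [ 0.00000000e+00,  0.00000000e+00,  0.00000000e+00,
         1.00000000e+00]])}
```

View pics/top0.png

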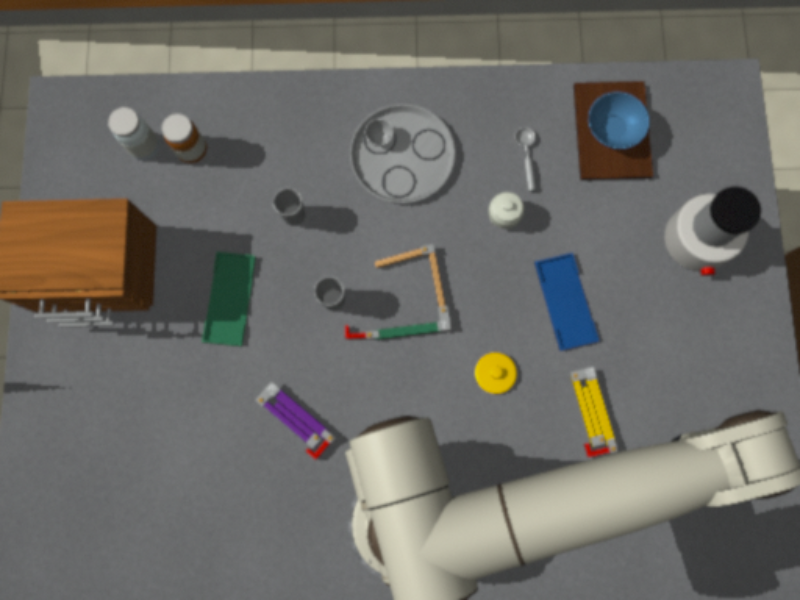

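View pics/scene0.png

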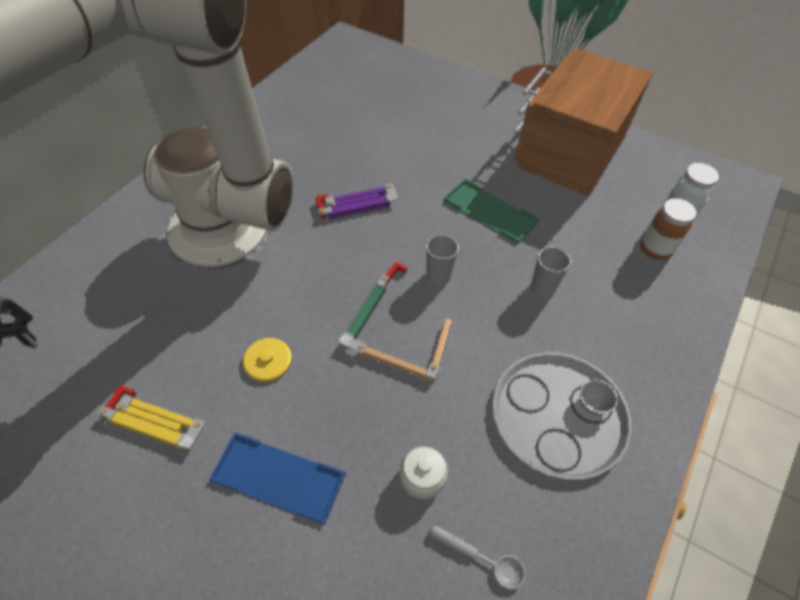

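```bash
cat > h.py <<'E'
import numpy as np,cv2
from workcell import *
def proj(n,P):
    c=camera_params(n);return cv2.projectPoints(np.float64(P).reshape(-1,3),c['rvec'],c['tvec'],c['intrinsics'],None)[0].reshape(-1,2)
def ray(n,uv,z):
    c=camera_params(n);R=cv2.Rodrigues(c['rvec'])[0];C=-R.T@c['tvec']
    uv=np.float64(uv).reshape(-1,2);d=np.c_[uv,np.ones(len(uv))]@np.linalg.inv(c['intrinsics']).T@R
    s=(z-C[2])/d[:,2];return C+d*s[:,None]
def masks(p):
    h=cv2.cvtColor(p,cv2.COLOR_RGB2HSV);H,S,V=[h[...,i].astype(int) for i in range(3)]
    return dict(green=(H>60)&(H<95)&(S>90)&(V>30),blue=(H>100)&(H<120)&(S>140),red=((H<6)|(H>174))&(S>150)&(V>70),
      wood=(H>=6)&(H<20)&(S>80)&(V>120),yellow=(H>20)&(H<32)&(S>150))
E
python3 - <<'E'
from h import *
for n in ['top','scene']:
    p=np.load(n+'0.npz')['p']
    for k,m in masks(p).items():
        N,L,st,ce=cv2.connectedComponentsWithStats(m.astype(np.uint8))
        for i in range(1,N):
            if st[i,4]>25:
                ys,xs=np.where(L==i);r=cv2.minAreaRect(np.c_[xs,ys].astype(np.float32));b=cv2.boxPoints(r)
                w=ray(n,np.r_[[r[0]],b],0.02)
                print(n,k,st[i,4],ce[i].round(1),'W',(w[:,:2]*1000).round().tolist())
p=np.load('top0.npz')['p'];cv2.imwrite('pics/c0.png',cv2.resize(p[140:230,190:300,::-1],None,fx=7,fy=6.6,interpolation=2))
p=np.load('scene0.npz')['p'];cv2.imwrite('pics/c1.png',cv2.resize(p[145:255,200:310,::-1],(600,600),interpolation=2))
E
```

```text
top green 1445 [146.4 191. ] W [[533.0, 410.0], [431.0, 471.0], [655.0, 443.0], [637.0, 347.0], [414.0, 377.0]]
top green 209 [260.7 211.3] W [[444.0, -20.0], [447.0, 49.0], [462.0, -87.0], [441.0, -89.0], [426.0, 46.0]]
top blue 1442 [362.2 192.9] W [[506.0, -403.0], [604.0, -332.0], [631.0, -425.0], [410.0, -473.0], [385.0, -382.0]]
top red 40 [452.5 173. ] W [[574.0, -748.0], [582.0, -733.0], [581.0, -764.0], [565.0, -762.0], [566.0, -732.0]]
top red 59 [225.9 213.7] W [[442.0, 106.0], [456.0, 128.0], [455.0, 83.0], [429.0, 84.0], [430.0, 128.0]]
top red 64 [203.5 287.6] W [[174.0, 194.0], [169.0, 221.0], [200.0, 188.0], [180.0, 168.0], [149.0, 201.0]]
top red 68 [381.1 288.2] W [[155.0, -449.0], [168.0, -423.0], [167.0, -477.0], [142.0, -476.0], [143.0, -422.0]]
top wood 4869 [ 39.3 157.7] W [[669.0, 820.0], [800.0, 984.0], [792.0, 673.0], [542.0, 660.0], [549.0, 963.0]]
top wood 121 [254.9 164.4] W [[627.0, -6.0], [617.0, 57.0], [650.0, -65.0], [636.0, -69.0], [603.0, 54.0]]
top wood 137 [279.2 179.2] W [[561.0, -93.0], [632.0, -75.0], [635.0, -89.0], [490.0, -112.0], [488.0, -9
[... 1262 characters left out ...]
6.0]]
scene wood 2398 [379.2  56.4] W [[572.0, 1016.0], [447.0, 841.0], [361.0, 1201.0], [704.0, 1202.0], [750.0, 859.0]]
scene wood 131 [282.1 219.4] W [[628.0, -6.0], [637.0, -66.0], [604.0, 53.0], [618.0, 56.0], [650.0, -63.0]]
scene wood 150 [252.7 230.9] W [[568.0, -93.0], [504.0, -110.0], [500.0, -98.0], [632.0, -77.0], [634.0, -89.0]]
scene wood 372 [434.6 321.4] W [[1146.0, -53.0], [1138.0, -248.0], [1138.0, 184.0], [1156.0, 188.0], [1152.0, -245.0]]
scene yellow 622 [170.4 229.9] W [[347.0, -230.0], [284.0, -249.0], [324.0, -164.0], [408.0, -212.0], [367.0, -292.0]]
scene yellow 769 [ 96.9 269.4] W [[246.0, -450.0], [184.0, -492.0], [156.0, -441.0], [309.0, -408.0], [331.0, -459.0]]
```

View pics/c0.png

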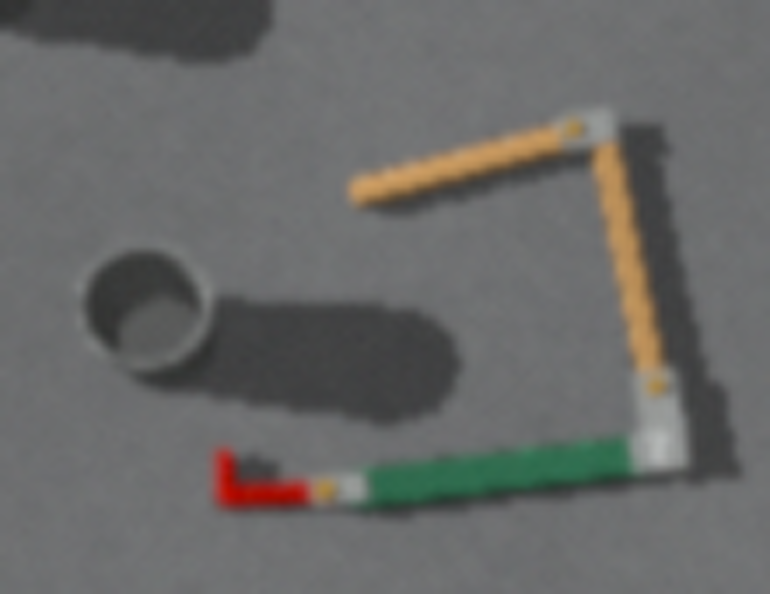

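View pics/c1.png

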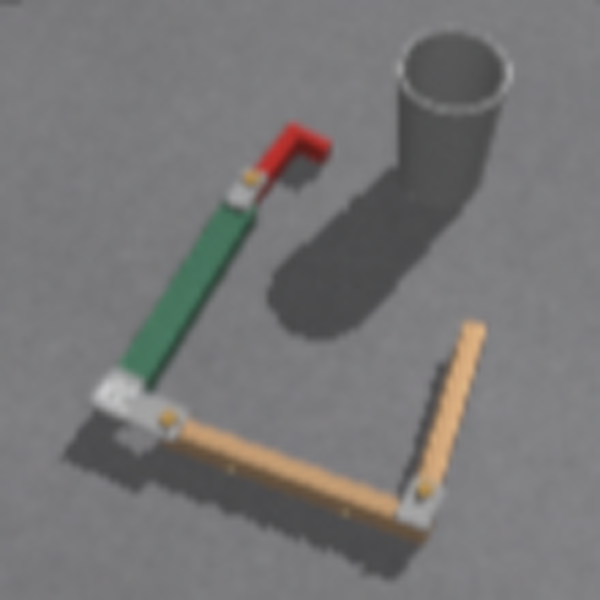

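```bash
cat >> h.py <<'E'
def frame(H,L):
    # hook pin own(-92,0), long pin own (90,36)
    v=np.array(L)-np.array(H);a=np.arctan2(v[1],v[0])-np.arctan2(36,182)
    c,s=np.cos(a),np.sin(a);R=np.array([[c,-s],[s,c]])
    o=(np.array(H)-R@[-92,0]+np.array(L)-R@[90,36])/2
    return a,R,o
E
python3 - <<'E'
from h import *
T=ray('top',[[283.1,197.8],[235.9,213.6],[271.4,158.9]],.027)[:,:2]*1000
f=lambda x,y:(200+x*110/600-.5,145+y*110/600-.5)
S=ray('scene',[f(167,418),f(250,177),f(424,491)],.027)[:,:2]*1000
for P in(T,S,(T+S)/2):
    L,H,K=P;a,R,o=frame(H,L);print(P.round(1).tolist(),np.linalg.norm(L-H),185.5,np.linalg.norm(K-L),156.8,'yaw',np.degrees(a),o.round(1))
    print('hook along? short pin own',R.T@(K-o))
    def own(w):return (R.T@(np.array(w)-o)).round(1).tolist()
    print('short end',own((610,55.5)),'hook corner',own((442,128)))
# glass by depth
c=camera_params('top');p=np.load('top0.npz');d=p['d'];
Rc=cv2.Rodrigues(c['rvec'])[0];v,u=np.mgrid[:384,:512];K=c['intrinsics']
X=np.stack([(u-K[0,2])/K[0,0]*d,(v-K[1,2])/K[1,1]*d,d],-1);W=(X-c['tvec'])@Rc
print('table z',np.median(W[200:215,240:260,2]))
for nm,(a,b,e,g) in dict(glass_a=(196,226,172,202),glass_b=(170,200,115,148),pot=(305,340,118,150),lid=(300,335,220,256)).items():
    w=W[e:g,a:b].reshape(-1,3);z=w[:,2];lo=.06 if nm!='lid' else .012
    q=w[(z>lo)];r=cv2.minEnclosingCircle((q[:,:2]*1000).astype(np.float32));print(nm,r,z.max())
E
```

```text
[[492.0, -104.7], [436.4, 72.5], [643.7, -65.2]] 185.73236684468608 185.5 156.7916037691116 156.8 yaw -83.784455334758 [446.4 -19.1]
hook along? short pin own [ 67.21787275 191.13274615]
short end [-56.4, 170.7] hook corner [-146.7, 11.6]
[[490.9, -104.7], [435.8, 73.3], [643.1, -66.2]] 186.405110435294 185.5 157.0259530059771 156.8 yaw -83.99050261784348 [445.6 -18.6]
hook along? short pin own [ 68.03539975 191.50593373]
short end [-56.5, 171.3] hook corner [-146.1, 11.8]
[[491.4, -104.7], [436.1, 72.9], [643.4, -65.7]] 186.0684378451305 185.5 156.9078298995243 156.8 yaw -83.88766522082983 [446.  -18.8]
hook along? short pin own [ 67.62629744 191.31854783]
short end [-56.4, 171.0] hook corner [-146.4, 11.7]
table z 0.003210768041433741
glass_a ((353.9164123535156, 73.68377685546875), 228.09983825683594) 1.801066188060117
glass_b ((459.7674560546875, 129.03785705566406), 347.4332580566406) 1.801066188060117
pot ((456.61724853515625, -145.36976623535156), 334.38153076171875) 1.801066188060117
lid ((274.4995422363281, -143.5249786376953), 177.4686279296875) 1.801066188060117
```

```bash
cat >> h.py <<'E'
A=np.radians(-83.9);RR=np.array([[np.cos(A),-np.sin(A)],[np.sin(A),np.cos(A)]]);OO=np.array([446,-18.8])
def W(px,py):return (OO+RR@[px,py]).round(1)
def own(x,y):return (RR.T@(np.array([x,y])-OO)).round(1)
E
python3 - <<'E'
from h import *
c=camera_params('top');p=np.load('top0.npz');d=p['d'];
Rc=cv2.Rodrigues(c['rvec'])[0];v,u=np.mgrid[:384,:512];K=c['intrinsics']
X=np.stack([(u-K[0,2])/K[0,0]*d,(v-K[1,2])/K[1,1]*d,d],-1);Wd=(X-c['tvec'])@Rc
for nm,(a,b,e,g) in dict(glass_a=(196,226,172,202),glass_b=(170,200,115,148),pot=(305,340,118,150),lid=(300,335,220,256)).items():
    w=Wd[e:g,a:b].reshape(-1,3);z=w[:,2];lo=.09 if 'glass' in nm else .05 if nm=='pot' else .015
    q=w[(z>lo)&(z<.15)];r=cv2.minEnclosingCircle((q[:,:2]*1000).astype(np.float32));print(nm,r,len(q),own(*r[0]))
g=ray('top',[[190+145/7-.5,140+310/6.6-.5]],.105)[0]*1000;print('glass ray',g,own(*g[:2]))
# hook points from crop: corner outer bottom-left, lip tip, pin
f=lambda x,y:(190+x/7-.5,140+y/6.6-.5)
for q in [(217,507),(224,452),(237,500)]:
    w=ray('top',[f(*q)],.022)[0]*1000;print('hook',own(*w[:2]))
for n in ['top','scene']:
    p=np.load(n+'0.npz')['p'];m=masks(p)['green'].astype(np.uint8);N,L,st,ce=cv2.connectedComponentsWithStats(m)
    i=[i for i in range(1,N) if st[i,4]>800][0];ys,xs=np.where(L==i);cn=cv2.findContours((L==i).astype(np.uint8),0,1)[0][0].reshape(-1,2)
    w=ray(n,cn,.010)[:,:2]*1000;r=cv2.minAreaRect(w.astype(np.float32));print('tray',n,r)
p=np.load('top0.npz')['p'];cv2.imwrite('pics/c2.png',cv2.resize(p[150:232,120:175,::-1],None,fx=7,fy=7,interpolation=2))
E
```

```text
glass_a ((526.6552124023438, 160.71994018554688), 35.658565521240234) 86 [-169.9   99.3]
glass_b ((744.42578125, 257.2770690917969), 36.00200653076172) 96 [-242.8  326.1]
pot ((731.4712524414062, -265.0379333496094), 42.65964126586914) 351 [275.2 257.7]
lid ((337.6683654785156, -225.00091552734375), 49.193233489990234) 337 [ 193.5 -129.6]
glass ray [524.55414239 159.43609661 105.        ] [-168.9   97. ]
hook [-150.    -1.7]
hook [-142.8   29.1]
hook [-139.     0.9]
tray top ((536.1301879882812, 411.7640686035156), (96.80139923095703, 224.00247192382812), 82.62506866455078)
tray scene ((538.1351318359375, 407.17779541015625), (92.44400024414062, 220.6211700439453), 82.79801940917969)
```

View pics/c2.png

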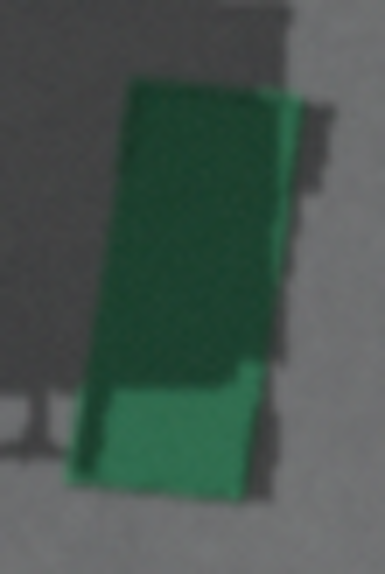

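servo_tool([
  {"x":508,"y":571,"z":-20,"yaw":-8.7},
  {"x":508,"y":571,"z":-20,"yaw":-8.7},
  {"x":508,"y":571,"z":-20,"yaw":-8.7},
  {"x":508,"y":571,"z":-20,"yaw":-8.7},
  {"x":508,"y":571,"z":-20,"yaw":-8.7},
  {"x":508,"y":571,"z":-20,"yaw":-8.7},
  {"x":508,"y":571,"z":-20,"yaw":-8.7},
  {"x":508,"y":571,"z":-20,"yaw":-8.7},
  {"x":508,"y":571,"z":-20,"yaw":-8.7},
  {"x":508,"y":571,"z":-20,"yaw":-8.7},
  {"x":508,"y":571,"z":-20,"yaw":-8.7},
  {"x":508,"y":571,"z":-20,"yaw":-8.7},
], grip=0, grip_force=40)

```text
time: 1.6
ee_pos: [0.64, 0.0304, 0.2326]
tcp_rot: [-179.9, 0.0, 6.1]
wrist_force: [0.8, -0.6, 0.7]
opening: 0.0004
```

servo_tool([
  {"x":9,"y":9,"z":-60},
  {"x":9,"y":9,"z":-120},
  {"x":9,"y":9,"z":-160},
  {"x":9,"y":9,"z":-184},
  {"x":9,"y":9,"z":-190},
  {"x":9,"y":9,"z":-192},
])

```text
schema error: expected keys x, y, z, yaw
```

Run:
```python
from h import *
o=get_obs();print(o['time'],o['ee_pos'],o['tcp_rot'],o['wrist_force'])
p,d=camera('wrist');cv2.imwrite('pics/w1.png',cv2.resize(p[:,:,::-1],(800,600)))
p,d=camera('scene');cv2.imwrite('pics/s1.png',cv2.resize(p[130:280,180:380,::-1],(800,600)))
```

```text
1.6 [0.64001571 0.03037741 0.2326086 ] [-1.79937349e+02  1.74421878e-02  6.13774371e+00] [ 0.79476212 -0.56048956  0.66379989]
```

View pics/w1.png

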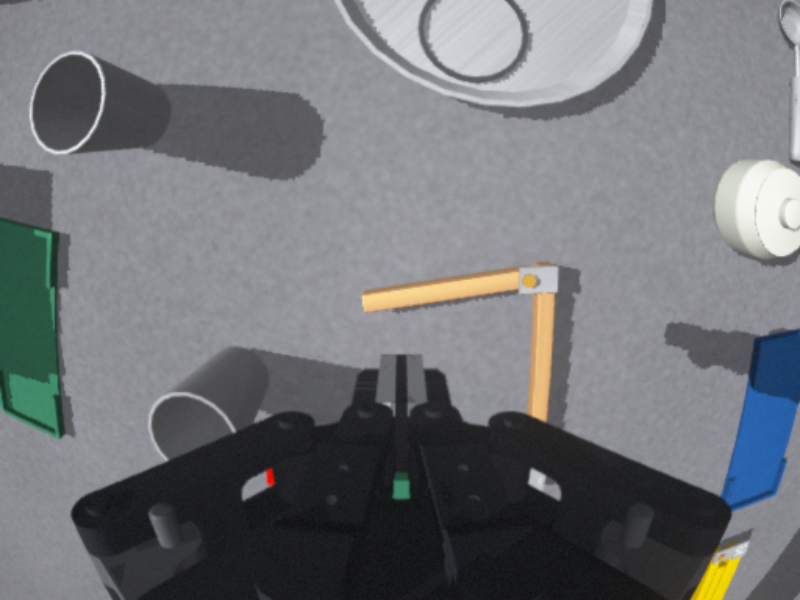

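View pics/s1.png

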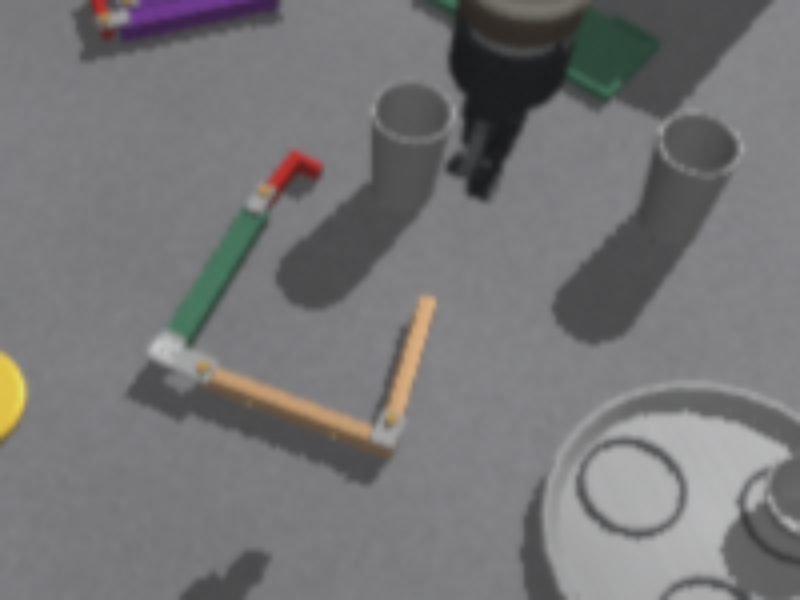

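servo_tool([
  {"x":9,"y":9,"z":-60,"yaw":0},
  {"x":9,"y":9,"z":-120,"yaw":0},
  {"x":9,"y":9,"z":-160,"yaw":0},
  {"x":9,"y":9,"z":-180,"yaw":0},
  {"x":9,"y":9,"z":-190,"yaw":0},
  {"x":9,"y":9,"z":-194,"yaw":0},
  {"x":9,"y":9,"z":-194,"yaw":0},
])

```text
time: 2.58
ee_pos: [0.6509, 0.042, 0.0365]
tcp_rot: [-179.9, 0.1, 6.4]
wrist_force: [0.1, 0.3, -0.2]
opening: -0.0002
```

Run:
```python
from h import *
o=get_obs();print(o['time'],o['ee_pos'],o['tcp_rot'],o['wrist_force'])
p,d=camera('wrist');cv2.imwrite('pics/w2.png',cv2.resize(p[:,:,::-1],(800,600)))
p,d=camera('scene');cv2.imwrite('pics/s2.png',cv2.resize(p[130:280,180:380,::-1],(800,600)))
```

```text
2.575 [0.65094436 0.04197782 0.03654316] [-1.79868899e+02  1.15762018e-01  6.37305061e+00] [ 0.13928414  0.34721241 -0.19886689]
```

View pics/w2.png

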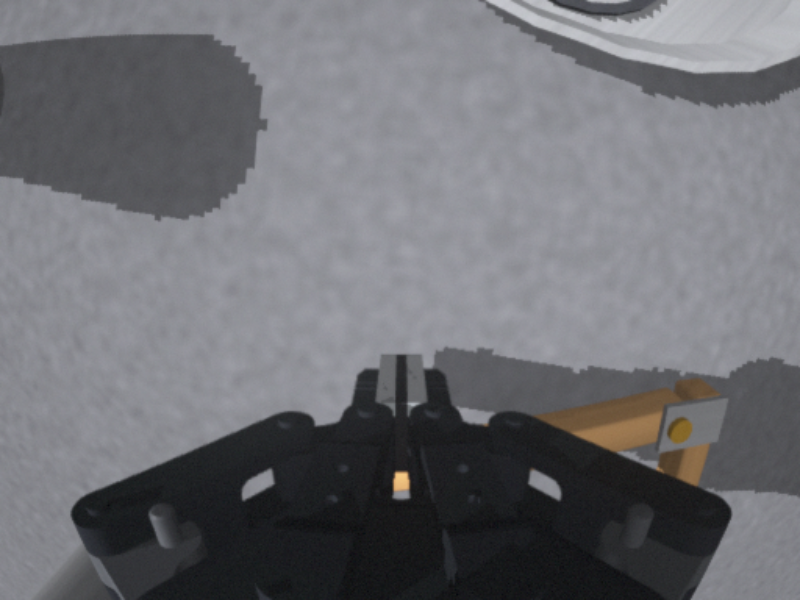

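View pics/s2.png

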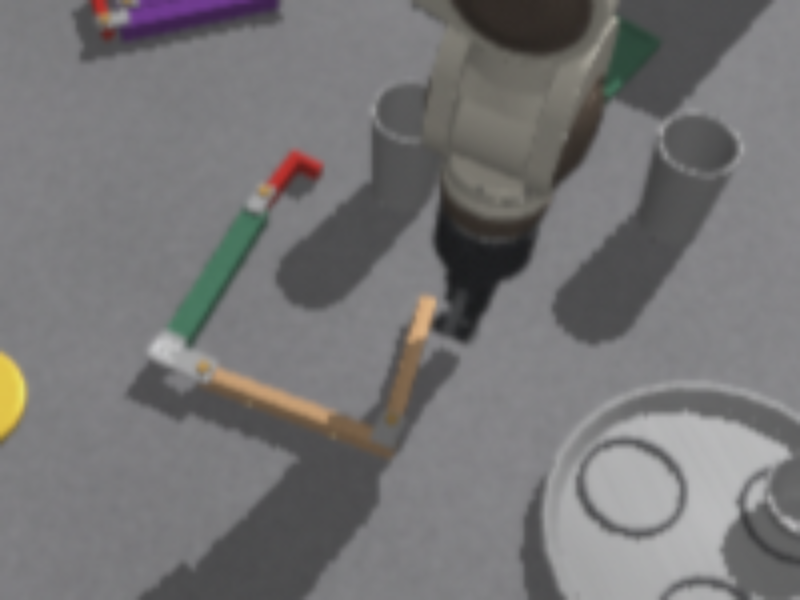

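Run:
```python
from h import *
R=cv2.Rodrigues(np.array([0,0,np.radians(6.4)]))[0]
for z in (0.0015,.008,.0145):
    P=[np.array([.651,.042,z])+R@[a*.011,b*.012,0] for a in(-1,1) for b in (-1,1)]
    q=proj('scene',P);print(z,((q-[180,130])*4).round().tolist())
print(own(650.9,42))
```

```text
0.0015 [[441.0, 347.0], [452.0, 325.0], [466.0, 357.0], [476.0, 335.0]]
0.008 [[442.0, 343.0], [453.0, 321.0], [467.0, 353.0], [477.0, 331.0]]
0.0145 [[443.0, 339.0], [453.0, 317.0], [468.0, 349.0], [478.0, 326.0]]
[-38.7 210.2]
```

Run:
```python
from h import *
# waypoints for step1: pushing circle around short pivot
piv=np.array([67.6,191.3])
for r,gap in((100,21),):
  for th in (189.3,200,215,230,245,260,272.4,277):
    t=np.radians(th);u=np.array([np.cos(t),np.sin(t)]);n=np.array([np.sin(t),-np.cos(t)]) # outer side
    # support of box 11(own y) x 14(own x) 
    g=7+abs(n[0])*13+abs(n[1])*11
    q=piv+r*u+n*g;print(th,q.round(1),(W(*q)-[650.9,42]).round(1))
```

```text
189.3 [-34.3 194.8] [-14.8  -6. ]
200 [-33.8 177.6] [-31.9  -8.3]
215 [-27.8 153.2] [-55.6 -16.9]
230 [-15.1 130.1] [-77.1 -32. ]
245 [  4.1 110.6] [-94.5 -53.1]
260 [28.9 96.6] [-105.8  -79.2]
272.4 [51.4 90.5] [-109.4 -102.2]
277 [58.7 89.5] [-109.7 -109.7]
```

servo_tool([
  {"x":0,"y":-3,"z":-5,"yaw":0},
  {"x":-8,"y":-5,"z":-5,"yaw":0},
  {"x":-16,"y":-6,"z":-5,"yaw":0},
  {"x":-24,"y":-7,"z":-5,"yaw":0},
  {"x":-32,"y":-8,"z":-5,"yaw":0},
  {"x":-40,"y":-11,"z":-5,"yaw":0},
  {"x":-48,"y":-14,"z":-5,"yaw":0},
  {"x":-56,"y":-17,"z":-5,"yaw":0},
  {"x":-63,"y":-22,"z":-5,"yaw":0},
  {"x":-70,"y":-27,"z":-5,"yaw":0},
  {"x":-77,"y":-32,"z":-5,"yaw":0},
  {"x":-83,"y":-39,"z":-5,"yaw":0},
])

```text
time: 4.18
ee_pos: [0.5675, 0.0027, 0.0316]
tcp_rot: [-179.9, 0.1, 6.4]
wrist_force: [-0.1, 0.6, 0.2]
opening: 0.0
```

Run:
```python
from h import *
o=get_obs();print(o['time'],o['ee_pos'],o['tcp_rot'],o['wrist_force'])
p,d=camera('scene');cv2.imwrite('pics/s3.png',cv2.resize(p[130:280,180:380,::-1],(800,600)))
```

```text
4.175 [0.56747993 0.00266616 0.03158153] [-1.79868759e+02  1.11903639e-01  6.38699714e+00] [-0.05168125  0.6141671   0.18766044]
```

View pics/s3.png

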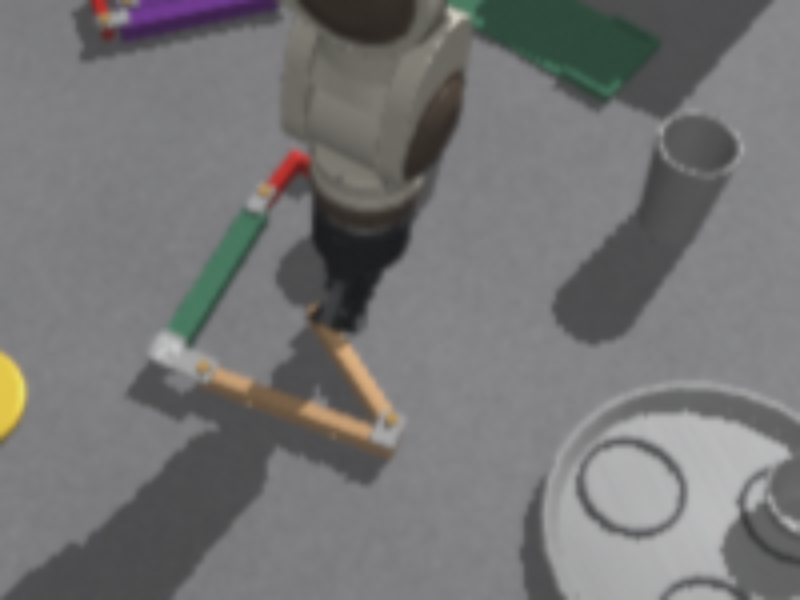

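servo_tool([
  {"x":-6,"y":-7,"z":0,"yaw":0},
  {"x":-11,"y":-14,"z":0,"yaw":0},
  {"x":-15,"y":-22,"z":0,"yaw":0},
  {"x":-19,"y":-31,"z":0,"yaw":0},
  {"x":-22,"y":-40,"z":0,"yaw":0},
  {"x":-24,"y":-48,"z":0,"yaw":0},
  {"x":-25,"y":-56,"z":0,"yaw":0},
  {"x":-26,"y":-62,"z":0,"yaw":0},
  {"x":-26,"y":-65,"z":0,"yaw":0},
  {"x":-26,"y":-68,"z":0,"yaw":0},
  {"x":-26,"y":-70,"z":0,"yaw":0},
])

```text
time: 5.6
ee_pos: [0.5408, -0.0679, 0.0315]
tcp_rot: [-179.9, 0.2, 6.4]
wrist_force: [-0.7, 3.7, 1.5]
opening: 0.0001
```

Run:
```python
from h import *
o=get_obs();print(o['time'],o['ee_pos'],o['tcp_rot'],o['wrist_force'])
p,d=camera('scene');cv2.imwrite('pics/s4.png',cv2.resize(p[130:280,180:380,::-1],(800,600)))
```

```text
5.6 [ 0.54081515 -0.06792619  0.03147894] [-1.79860975e+02  1.64080903e-01  6.36902342e+00] [-0.68293387  3.70424153  1.50009631]
```

View pics/s4.png

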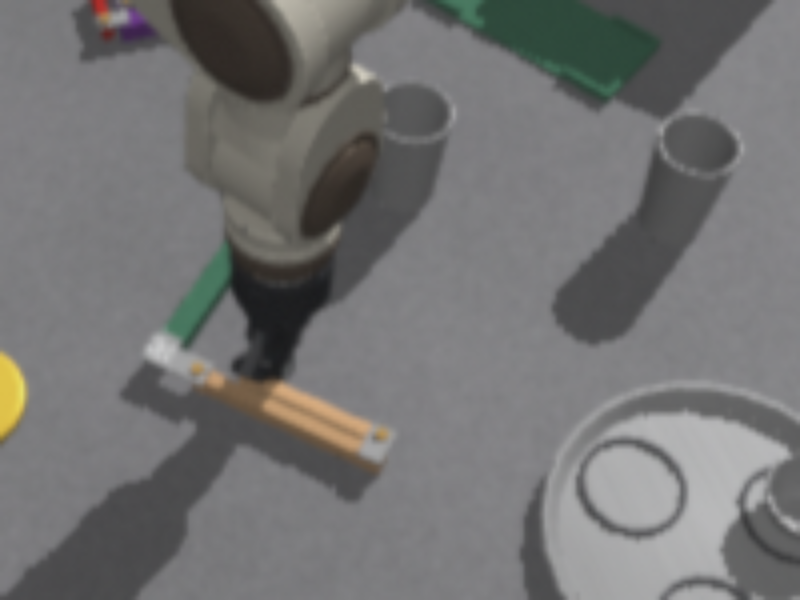

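servo_tool([
  {"x":0,"y":15,"z":0,"yaw":0},
  {"x":0,"y":30,"z":10,"yaw":0},
  {"x":0,"y":30,"z":60,"yaw":0},
  {"x":30,"y":0,"z":80,"yaw":0},
  {"x":69,"y":-50,"z":80,"yaw":0},
  {"x":69,"y":-72,"z":80,"yaw":0},
  {"x":69,"y":-72,"z":60,"yaw":0},
  {"x":69,"y":-72,"z":60,"yaw":0},
])

```text
time: 6.65
ee_pos: [0.6088, -0.1394, 0.0904]
tcp_rot: [-179.8, 0.3, 6.4]
wrist_force: [-0.1, -0.3, 0.9]
opening: 0.0
```

Run:
```python
from h import *
o=get_obs();print(o['time'],o['ee_pos'],o['tcp_rot'],o['wrist_force'])
p,d=camera('scene');cv2.imwrite('pics/s5.png',cv2.resize(p[145:255,200:310,::-1],(600,600),interpolation=2))
p,d=camera('top');cv2.imwrite('pics/t5.png',cv2.resize(p[140:230,190:300,::-1],None,fx=7,fy=6.6,interpolation=2))
```

```text
6.65 [ 0.60878127 -0.13940252  0.09040672] [-179.82639815    0.31298476    6.37010937] [-0.14005361 -0.28203277  0.85634396]
```

View pics/s5.png

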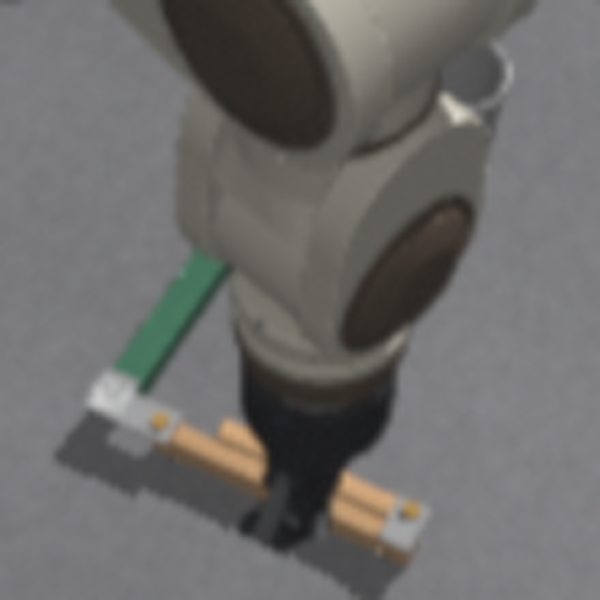

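View pics/t5.png

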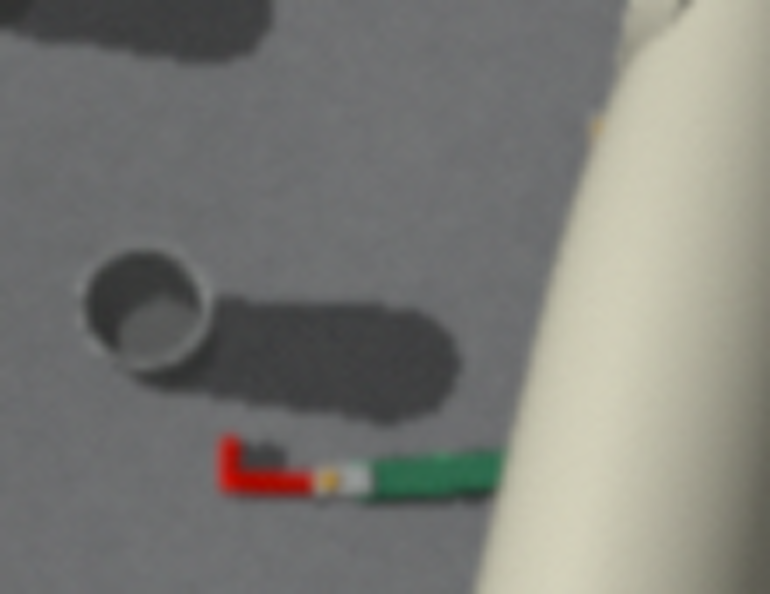

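Run:
```python
from h import *
f=lambda x,y:(200+x*110/600-.5,145+y*110/600-.5)
g=lambda x,y:(190+x/7-.5,140+y/6.6-.5)
L,K=ray('scene',[f(160,422),f(410,511)],.027)[:,:2]*1000
H=ray('top',[g(327,481)],.027)[0,:2]*1000
a,R,o=frame(H,L);print(L,K,H,np.linalg.norm(L-H),np.degrees(a),o)
k=R.T@(K-L);th=np.degrees(np.arctan2(k[1],k[0]));print('long joint',185.86-th, np.linalg.norm(k))
se=ray('scene',[f(229,424),f(222,440)],.022)[:,:2]*1000
print('short end rel long', R.T@(se.mean(0)-K), np.degrees(np.arctan2(*(R.T@(se.mean(0)-K))[::-1])),'long dir',th-5.86)
P=R.T@(L-o);bd=np.radians(th-5.86)
for al in (th-5.86,100,110,120,130,140,150,160,170,180,183):
    t=np.radians(al);u=np.array([np.cos(t),np.sin(t)]);n=np.array([np.sin(t),-np.cos(t)])
    q=P+115*u+n*(7+abs(n[0])*13+abs(n[1])*11);w=o+R@q
    print(round(al,1),q.round(1),w.round(1),(w-[608.8,-139.4]).round(1))
```

```text
[ 488.95237579 -109.21014775] [642.75620931 -81.79439375] [440.96813967  71.25300543] 186.7335978597199 -86.29867275049818 [447.06235894 -21.13848293]
long joint 89.45442429920936 156.2281753574043
short end rel long [   2.348968   -119.59241333] -88.87477268979174 long dir 90.54557570079065
90.5 [109.6 151.3] [ 605.1 -120.7] [-3.7 18.7]
100 [ 92.  153.1] [ 605.8 -103.1] [-3.  36.3]
110 [ 72.9 152. ] [603.5 -84. ] [-5.3 55.4]
120 [ 53.7 147.6] [597.8 -65.2] [-11.   74.2]
130 [ 35.1 139.7] [588.7 -47.1] [-20.1  92.3]
140 [ 17.8 128.3] [576.2 -30.6] [-32.6 108.8]
150 [  2.5 113.6] [560.5 -16.3] [-48.3 123.1]
160 [-10.   95.9] [542.1  -4.9] [-66.7 134.5]
170 [-19.2  75.9] [521.5   2.9] [-87.3 142.3]
180 [-24.4  54.1] [499.5   6.7] [-109.3  146.1]
183 [-25.2  48.7] [494.1   7.2] [-114.7  146.6]
```

servo_tool([
  {"x":0,"y":0,"z":-40,"yaw":0},
  {"x":0,"y":0,"z":-57,"yaw":0},
  {"x":-3,"y":6,"z":-59,"yaw":0},
  {"x":-4,"y":13,"z":-59,"yaw":0},
  {"x":-4,"y":20,"z":-59,"yaw":0},
  {"x":-3,"y":27,"z":-59,"yaw":0},
  {"x":-3,"y":34,"z":-59,"yaw":0},
  {"x":-4,"y":41,"z":-59,"yaw":0},
  {"x":-4,"y":48,"z":-59,"yaw":0},
  {"x":-5,"y":55,"z":-59,"yaw":0},
  {"x":-8,"y":63,"z":-59,"yaw":0},
  {"x":-11,"y":70,"z":-59,"yaw":0},
])

```text
time: 8.25
ee_pos: [0.5991, -0.069, 0.0338]
tcp_rot: [-179.9, 0.1, 6.4]
wrist_force: [1.5, -3.7, 5.2]
opening: 0.0
```

Run:
```python
from h import *
o=get_obs();print(o['time'],o['ee_pos'],o['tcp_rot'],o['wrist_force'])
p,d=camera('scene');cv2.imwrite('pics/s6.png',cv2.resize(p[145:255,200:310,::-1],(600,600),interpolation=2))
```

```text
8.25 [ 0.59909565 -0.06900246  0.03381805] [-1.79907948e+02  7.31668401e-02  6.40570195e+00] [ 1.47964896 -3.66675513  5.18724504]
```

View pics/s6.png

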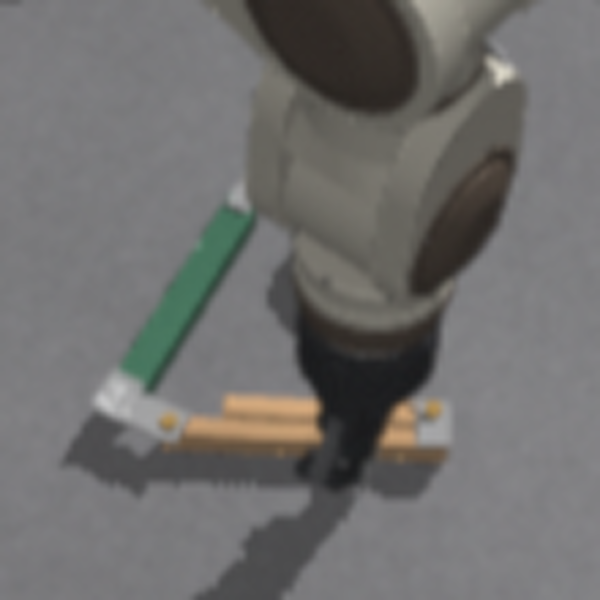

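servo_tool([
  {"x":-2,"y":5,"z":0,"yaw":0},
  {"x":-5,"y":11,"z":0,"yaw":0},
  {"x":-8,"y":17,"z":0,"yaw":0},
  {"x":-11,"y":22,"z":0,"yaw":0},
])

```text
time: 8.8
ee_pos: [0.5874, -0.0458, 0.0337]
tcp_rot: [-179.9, 0.1, 6.4]
wrist_force: [1.6, -4.0, 2.5]
opening: 0.0003
```

Run:
```python
from h import *
o=get_obs();print(o['time'],o['ee_pos'],o['tcp_rot'],o['wrist_force'])
p,d=camera('scene');cv2.imwrite('pics/s7.png',cv2.resize(p[145:255,200:310,::-1],(600,600),interpolation=2))
p,d=camera('top');cv2.imwrite('pics/t7.png',cv2.resize(p[140:230,190:300,::-1],None,fx=7,fy=6.6,interpolation=2))
```

```text
8.8 [ 0.58742734 -0.04583286  0.03368206] [-1.79873978e+02  1.06199724e-01  6.43578015e+00] [ 1.61064593 -3.97061743  2.46523048]
```

View pics/s7.png

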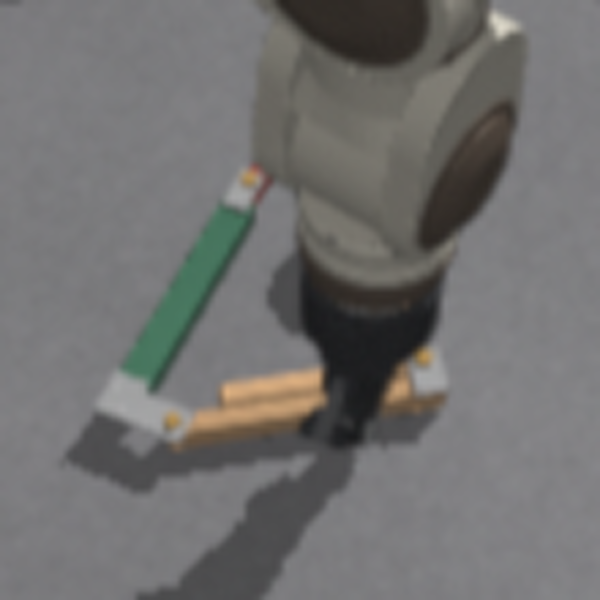

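View pics/t7.png

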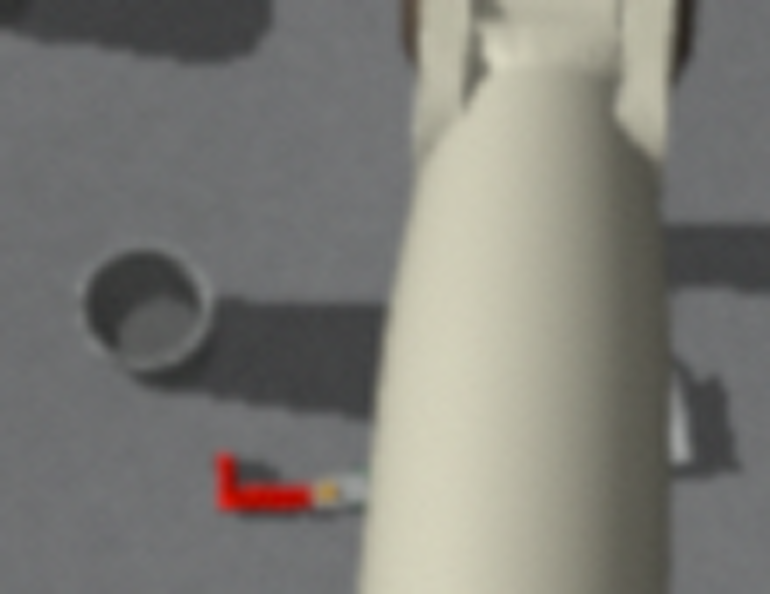

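Run:
```python
from h import *
f=lambda x,y:(200+x*110/600-.5,145+y*110/600-.5)
g=lambda x,y:(190+x/7-.5,140+y/6.6-.5)
L,K,H2=ray('scene',[f(172,421),f(424,357),f(249,178)],.027)[:,:2]*1000
H=ray('top',[g(325,493)],.027)[0,:2]*1000;print(H,H2);H=(H+H2)/2
a,R,o=frame(H,L);print(L,K,H,np.linalg.norm(L-H),np.degrees(a),o)
k=R.T@(K-L);th=np.degrees(np.arctan2(k[1],k[0]));print('long joint',185.86-th, np.linalg.norm(k))
P=R.T@(L-o);print(R.T@(np.array([587.4,-45.8])-o))
for al in (th-5.86,140,150,160,170,180,183):
    t=np.radians(al);u=np.array([np.cos(t),np.sin(t)]);n=np.array([np.sin(t),-np.cos(t)])
    q=P+115*u+n*(7+abs(n[0])*13+abs(n[1])*11);w=o+R@q
    print(round(al,1),q.round(1),w.round(1),(w-[587.4,-45.8]).round(1))
```

```text
[434.15523003  72.40272678] [435.6852121   72.30874913]
[ 494.53533072 -104.86390069] [597.91809388  13.68920739] [434.92022107  72.35573796] 186.9779709508447 -82.59631846538902 [447.00670328 -19.56521194]
long joint 54.353332194742705 157.29855420292074
[ 44.10704979 135.84222475]
125.6 [ 43.2 143.6] [594.9 -43.9] [7.5 1.9]
140 [ 17.9 128.3] [576.5 -20.8] [-10.9  25. ]
150 [  2.6 113.6] [560.   -7.5] [-27.4  38.3]
160 [-9.9 95.9] [540.9   2.6] [-46.5  48.4]
170 [-19.1  75.9] [519.8   9.1] [-67.6  54.9]
180 [-24.3  54.1] [497.6  11.5] [-89.8  57.3]
183 [-25.1  48.8] [492.1  11.6] [-95.3  57.4]
```

servo_tool([
  {"x":0,"y":5,"z":3,"yaw":0},
  {"x":-2,"y":10,"z":4,"yaw":0},
  {"x":-5,"y":15,"z":4,"yaw":0},
  {"x":-8,"y":20,"z":4,"yaw":0},
  {"x":-11,"y":25,"z":4,"yaw":0},
  {"x":-15,"y":29,"z":4,"yaw":0},
  {"x":-19,"y":32,"z":4,"yaw":0},
  {"x":-23,"y":35,"z":4,"yaw":0},
  {"x":-27,"y":38,"z":4,"yaw":0},
  {"x":-32,"y":41,"z":4,"yaw":0},
  {"x":-37,"y":44,"z":4,"yaw":0},
  {"x":-42,"y":46,"z":4,"yaw":0},
])

```text
time: 10.4
ee_pos: [0.545, 0.0006, 0.0377]
tcp_rot: [-179.8, 0.1, 6.5]
wrist_force: [1.5, -2.2, -0.1]
opening: -0.0001
```

Run:
```python
from h import *
o=get_obs();print(o['time'],o['ee_pos'],o['tcp_rot'],o['wrist_force'])
p,d=camera('scene');cv2.imwrite('pics/s8.png',cv2.resize(p[145:255,200:310,::-1],(600,600),interpolation=2))
```

```text
10.4 [0.54495153 0.00062611 0.03770365] [-1.79845791e+02  1.14024861e-01  6.47007826e+00] [ 1.50690552 -2.17696613 -0.09537341]
```

View pics/s8.png

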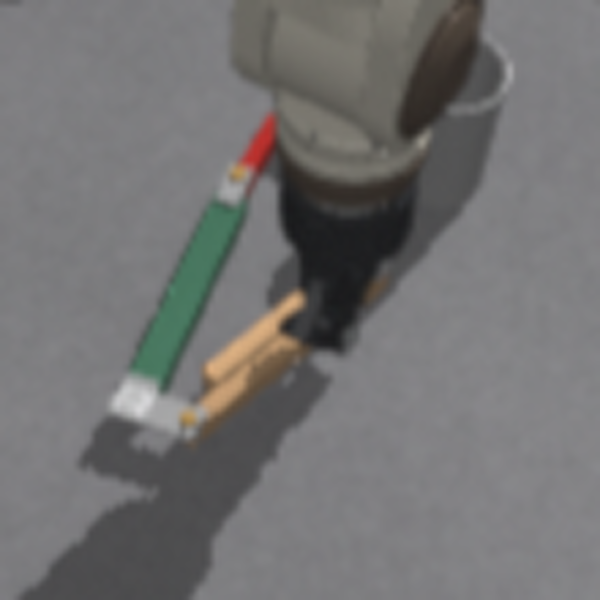

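```bash
cat > fr.py <<'E'
from h import *
f=lambda x,y:(200+x*110/600-.5,145+y*110/600-.5)
def go(Lp,Hp,Sp,tcp,als,r=115):
    L,H,S=ray('scene',[f(*Lp),f(*Hp),f(*Sp)],.027)[:,:2]*1000
    a,R,o=frame(H,L);print('L',L,'H',H,np.linalg.norm(L-H),'yaw',np.degrees(a),o)
    P=np.array([90,36]);print('tcp own',R.T@(np.array(tcp)-o),'short end own',R.T@(S-o))
    for al in als:
        t=np.radians(al);u=np.array([np.cos(t),np.sin(t)]);n=np.array([np.sin(t),-np.cos(t)])
        q=P+r*u+n*(7+abs(n[0])*13+abs(n[1])*11);w=o+R@q
        print(al,q.round(1),w.round(1),(w-tcp).round(1))
E
python3 -c "
from fr import *
go((190,420),(240,174),(208,375),(545,.6),(140,150,155,160,165,170,175,180,183))"
```

```text
L [503.10712272 -98.62342442] H [429.06122853  71.94877425] 185.95071768004286 yaw -77.72299306256862 [448.70845616 -18.14194504]
tcp own [ 2.16193266 98.07470605] short end own [57.33086421 34.8698229 ]
140 [ 17.2 128.1] [577.6  -7.7] [32.6 -8.3]
150 [  1.9 113.4] [560.    4.1] [15.   3.5]
155 [ -4.7 105. ] [550.3   8.8] [5.3 8.2]
160 [-10.6  95.8] [540.1  12.6] [-4.9 12. ]
165 [-15.6  86. ] [529.5  15.4] [-15.5  14.8]
170 [-19.8  75.8] [518.5  17.3] [-26.5  16.7]
175 [-22.9  65. ] [507.4  18.1] [-37.6  17.5]
180 [-25.  54.] [496.2  17.8] [-48.8  17.2]
183 [-25.8  48.6] [490.7  17.4] [-54.3  16.8]
```

servo_tool([
  {"x":-4,"y":4,"z":0,"yaw":0},
  {"x":-8,"y":7,"z":0,"yaw":0},
  {"x":-12,"y":10,"z":0,"yaw":0},
  {"x":-16,"y":12,"z":0,"yaw":0},
  {"x":-20,"y":14,"z":0,"yaw":0},
  {"x":-24,"y":15,"z":0,"yaw":0},
  {"x":-28,"y":16,"z":0,"yaw":0},
  {"x":-32,"y":16,"z":0,"yaw":0},
  {"x":-36,"y":17,"z":0,"yaw":0},
  {"x":-40,"y":17,"z":0,"yaw":0},
])

```text
time: 11.7
ee_pos: [0.5042, 0.0178, 0.0377]
tcp_rot: [-179.8, 0.1, 6.5]
wrist_force: [0.8, -1.8, 0.4]
opening: -0.0004
```

Run:
```python
from h import *
o=get_obs();print(o['time'],o['ee_pos'],o['tcp_rot'],o['wrist_force'])
p,d=camera('scene');cv2.imwrite('pics/s9.png',cv2.resize(p[145:255,200:310,::-1],(600,600),interpolation=2))
```

```text
11.7 [0.50421856 0.01782941 0.03768032] [-1.79832908e+02  1.38506642e-01  6.47711804e+00] [ 0.78787643 -1.80931744  0.39437493]
```

View pics/s9.png

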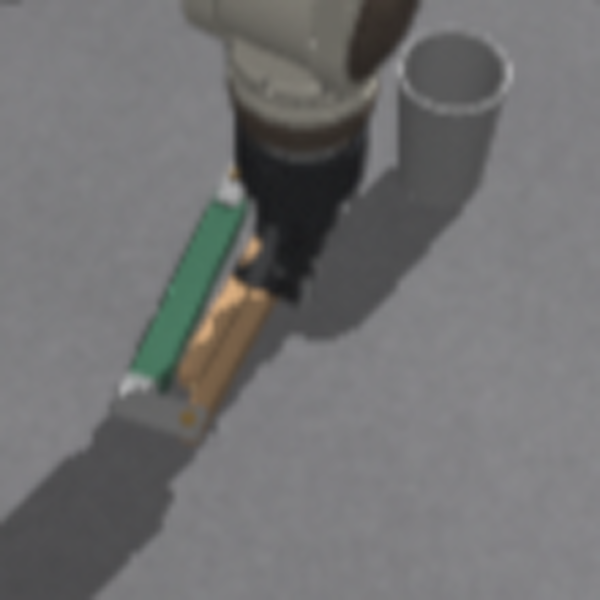

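servo_tool([
  {"x":-3,"y":0,"z":0,"yaw":0},
  {"x":-6,"y":-1,"z":0,"yaw":0},
  {"x":-9,"y":-1,"z":0,"yaw":0},
  {"x":-12,"y":-2,"z":0,"yaw":0},
  {"x":-14,"y":-2,"z":0,"yaw":0},
  {"x":-14,"y":-2,"z":0,"yaw":0},
])

```text
time: 12.5
ee_pos: [0.4897, 0.0158, 0.0377]
tcp_rot: [-179.8, 0.2, 6.5]
wrist_force: [2.0, 0.7, -0.8]
opening: -0.0002
```

Run:
```python
from h import *
o=get_obs();print(o['time'],o['ee_pos'],o['tcp_rot'],o['wrist_force'])
p,d=camera('scene');cv2.imwrite('pics/s10.png',cv2.resize(p[145:255,200:310,::-1],(600,600),interpolation=2))
```

```text
12.5 [0.48972518 0.01583079 0.03769639] [-1.79828984e+02  1.57958518e-01  6.47909301e+00] [ 1.98343397  0.74829572 -0.84189901]
```

View pics/s10.png

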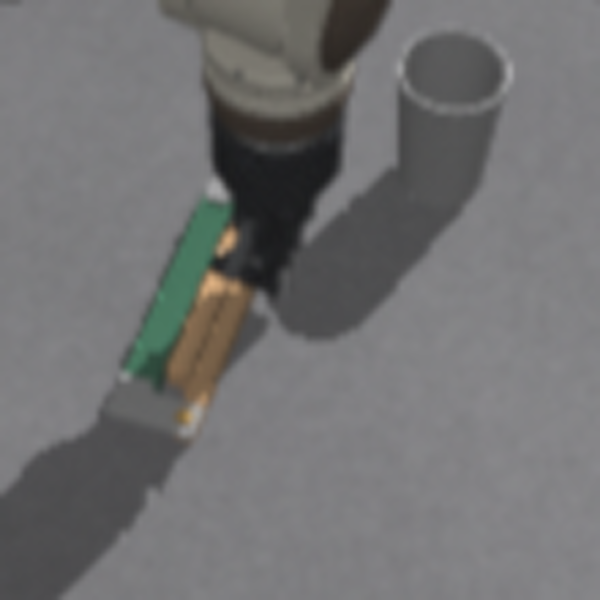

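servo_tool([
  {"x":12,"y":2,"z":0,"yaw":0},
  {"x":20,"y":3,"z":50,"yaw":0},
  {"x":10,"y":3,"z":110,"yaw":0},
  {"x":-40,"y":40,"z":140,"yaw":0},
  {"x":-90,"y":80,"z":140,"yaw":0},
  {"x":-130,"y":120,"z":140,"yaw":0},
  {"x":-150,"y":150,"z":140,"yaw":0},
  {"x":-150,"y":150,"z":140,"yaw":0},
])

```text
time: 13.55
ee_pos: [0.3587, 0.0757, 0.1778]
tcp_rot: [-177.3, 0.2, 10.0]
wrist_force: [0.6, 0.5, 1.0]
opening: 0.0001
```

Run:
```python
from h import *
o=get_obs();print(o['time'],o['ee_pos'],o['tcp_rot'],o['wrist_force'])
p,d=camera('scene');cv2.imwrite('pics/s11.png',cv2.resize(p[145:255,200:310,::-1],(600,600),interpolation=2))
p,d=camera('top');cv2.imwrite('pics/t11.png',cv2.resize(p[140:230,190:300,::-1],None,fx=7,fy=6.6,interpolation=2))
```

```text
13.55 [0.35874941 0.07568671 0.17775153] [-177.28970607    0.23094476    9.97572913] [0.59293071 0.53676883 1.022461  ]
```

View pics/s11.png

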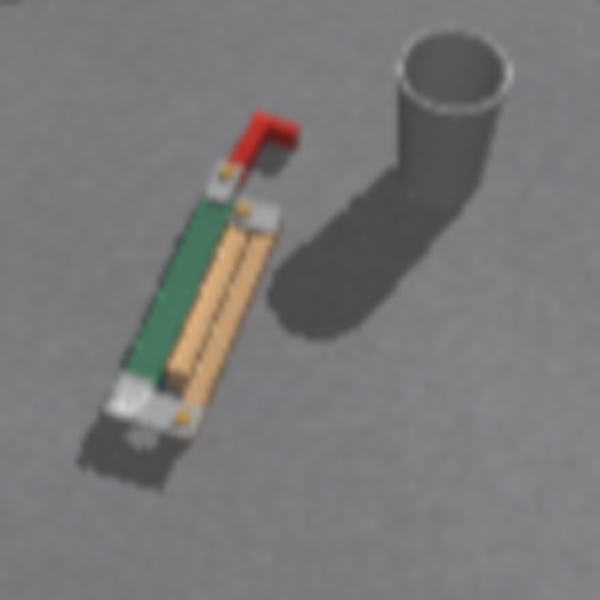

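View pics/t11.png

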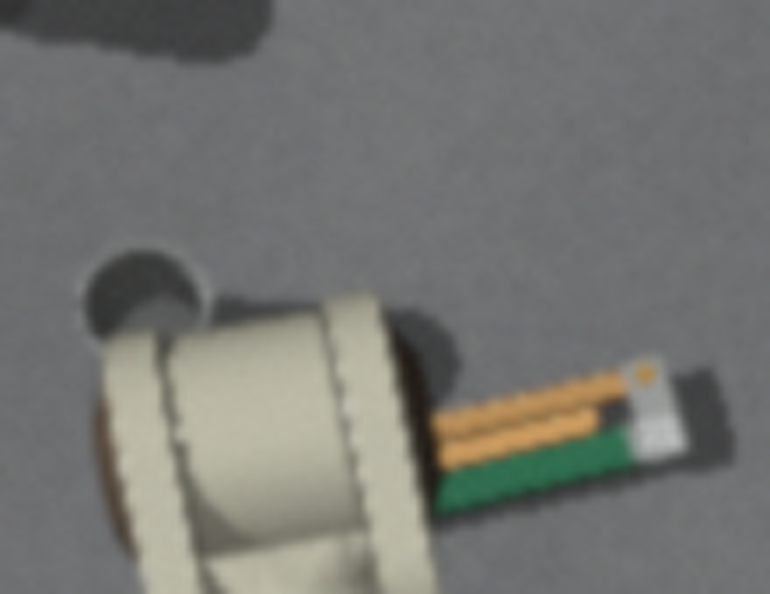

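Run:
```python
from fr import *
L,H,K,C,T=ray('scene',[f(184,416),f(228,170),f(243,210),f(258,112),f(296,135)],.025)[:,:2]*1000
L2=ray('top',[(190+645/7-.5,140+374/6.6-.5)],.027)[0,:2]*1000;print(L,L2)
a,R,o=frame(H,(L+L2)/2);print(np.linalg.norm(L-H),'yaw',np.degrees(a),o.round(1))
O=lambda w:(R.T@(w-o)).round(1)
print('K',O(K),'expect -66,20','corner',O(C),'liptip',O(T),'glass',O(np.array([525.5,160])))
for q in [(-66,20),(-92,0)]:print(q,o+R@q)
g=O(K)-O((L+L2)/2);print('long joint',185.86-np.degrees(np.arctan2(g[1],g[0]))%360)
for q in [(-125,-40),(-125,-28),(-125,-18)]:print(q,(o+R@q).round(1))
print(get_obs()['q'])
```

```text
[497.90034863 -97.26101914] [498.31201962 -99.50343837]
186.2368480846824 yaw -76.52216884107143 [441.7 -18.4]
K [-65.5  19.5] expect -66,20 corner [-145.1    2.5] liptip [-134.8   32.2] glass [-154.  123.]
(-66, 20) [445.80927115  50.41721751]
(-92, 0) [420.30027065  71.03979963]
long joint -0.23480656151409107
(-125, -40) [373.7  93.8]
(-125, -28) [385.4  96.6]
(-125, -18) [395.1  98.9]
[  9.94985151 -21.00982175 -21.4089627   89.84488795   2.70733337
 179.99181348]
```

```bash
cat > hk.py <<'E'
from h import *
def hk(yaw,o,tcp,phis,r=30):
    a=np.radians(yaw);R=np.array([[np.cos(a),-np.sin(a)],[np.sin(a),np.cos(a)]])
    print('start',(np.array(o)+R@[-127,-35]-tcp).round(1),'tcp own',R.T@(np.array(tcp)-o))
    for p in phis:
        t=np.radians(p);u=np.array([-np.sin(t),np.cos(t)]);n=np.array([-np.cos(t),-np.sin(t)])
        q=np.array([-92,0])+r*u+n*(6+abs(n[0])*11+abs(n[1])*13);w=np.array(o)+R@q
        print(p,q.round(1),(w-tcp).round(1))
E
python3 -c "
from hk import *
hk(-76.5,(441.7,-18.4),(358.7,75.7),(82,70,60,50,40,30,20,10,0,-5))"
```

```text
start [19.3 21.2] tcp own [-110.87597471  -58.73949465]
82 [-124.5  -16. ] [38.3 23.3]
70 [-127.7  -10.4] [43.1 27.7]
60 [-129.4   -4.7] [48.2 30.6]
50 [-129.8    1.6] [54.3 32.5]
40 [-128.7    8.3] [61.1 33. ]
30 [-126.1   15. ] [68.1 32. ]
20 [-121.8   21.1] [75.1 29.2]
10 [-116.    26.2] [81.4 24.8]
0 [-109.   30.] [86.7 18.9]
-5 [-107.4   31.5] [88.5 17.7]
```

servo_tool([
  {"x":10,"y":8,"z":0,"yaw":10},
  {"x":19,"y":16,"z":0,"yaw":20},
  {"x":19,"y":16,"z":0,"yaw":30},
  {"x":19,"y":16,"z":0,"yaw":40},
  {"x":19,"y":16,"z":0,"yaw":50},
  {"x":19,"y":16,"z":-20,"yaw":60},
  {"x":19,"y":16,"z":-50,"yaw":70},
  {"x":19,"y":16,"z":-80,"yaw":80},
  {"x":19,"y":16,"z":-80,"yaw":90},
  {"x":19,"y":16,"z":-80,"yaw":93.5},
  {"x":19,"y":16,"z":-80,"yaw":93.5},
])

```text
time: 15.02
ee_pos: [0.3786, 0.0915, 0.0973]
tcp_rot: [-177.3, 0.3, 103.4]
wrist_force: [0.2, -0.0, 0.1]
opening: -0.0004
```

servo_tool([
  {"x":0,"y":5,"z":-40,"yaw":0},
  {"x":0,"y":5,"z":-60,"yaw":0},
  {"x":5,"y":6,"z":-63,"yaw":0},
  {"x":12,"y":7,"z":-63,"yaw":0},
  {"x":18,"y":8,"z":-63,"yaw":0},
  {"x":23,"y":12,"z":-63,"yaw":0},
  {"x":28,"y":15,"z":-63,"yaw":0},
  {"x":34,"y":17,"z":-63,"yaw":0},
  {"x":41,"y":17,"z":-63,"yaw":0},
  {"x":48,"y":16,"z":-63,"yaw":0},
])

```text
time: 16.27
ee_pos: [0.427, 0.1075, 0.0342]
tcp_rot: [-177.2, 0.2, 103.4]
wrist_force: [-1.1, 0.2, 0.7]
opening: 0.0003
```

Run:
```python
from h import *
o=get_obs();print(o['time'],o['ee_pos'],o['tcp_rot'],o['wrist_force'])
p,d=camera('scene');cv2.imwrite('pics/s12.png',cv2.resize(p[145:255,200:310,::-1],(600,600),interpolation=2))
p,d=camera('wrist');cv2.imwrite('pics/w12.png',cv2.resize(p[:,:,::-1],(800,600)))
```

```text
16.275 [0.42700631 0.10750813 0.0342448 ] [-177.24730472    0.24894917  103.40859036] [-1.09443869  0.22374902  0.68576207]
```

View pics/s12.png

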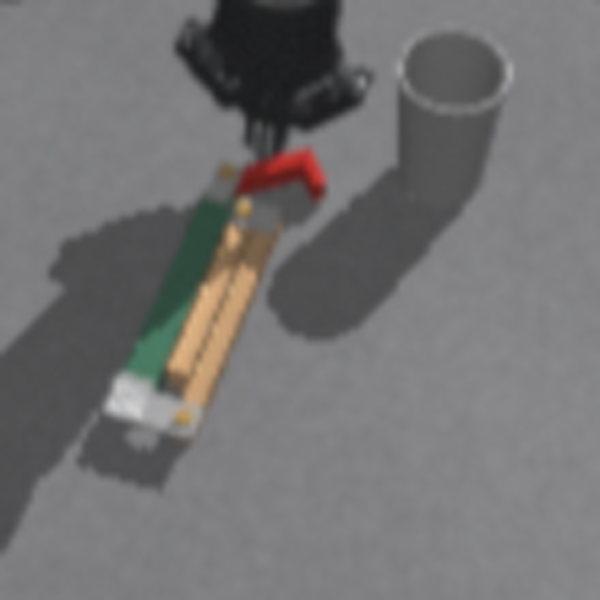

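View pics/w12.png

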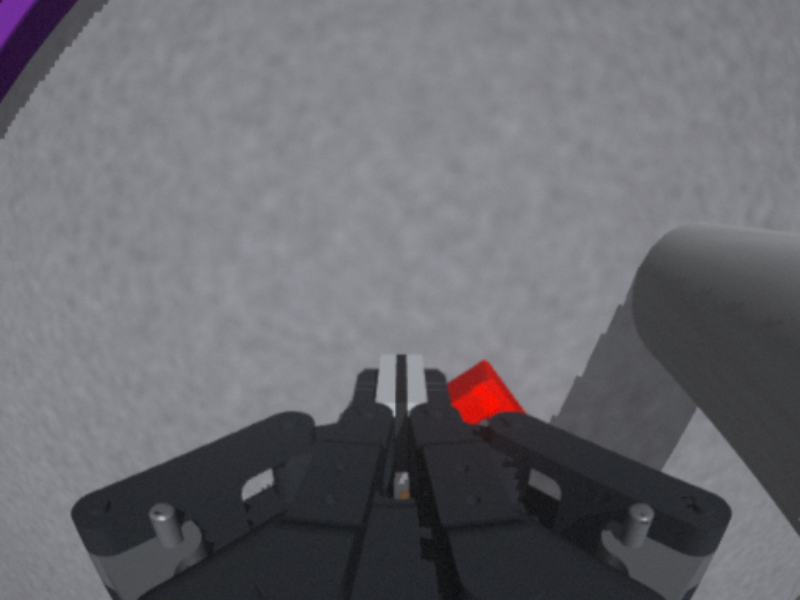

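servo_tool([
  {"x":4,"y":-1,"z":0,"yaw":0},
  {"x":7,"y":-3,"z":0,"yaw":0},
  {"x":10,"y":-5,"z":0,"yaw":0},
  {"x":13,"y":-7,"z":0,"yaw":0},
  {"x":16,"y":-10,"z":0,"yaw":0},
  {"x":18,"y":-13,"z":0,"yaw":0},
  {"x":19,"y":-15,"z":0,"yaw":0},
  {"x":19,"y":-17,"z":0,"yaw":0},
  {"x":19,"y":-17,"z":0,"yaw":0},
])

```text
time: 17.5
ee_pos: [0.4465, 0.0904, 0.0343]
tcp_rot: [-177.3, 0.3, 103.4]
wrist_force: [1.0, 3.3, -1.4]
opening: -0.0
```

Run:
```python
from h import *
o=get_obs();print(o['time'],o['ee_pos'],o['tcp_rot'],o['wrist_force'])
p,d=camera('scene');cv2.imwrite('pics/s13.png',cv2.resize(p[145:255,200:310,::-1],(600,600),interpolation=2))
```

```text
17.5 [0.44649185 0.09038017 0.03433598] [-177.30104649    0.2534694   103.37829066] [ 0.97554944  3.2996209  -1.35934718]
```

View pics/s13.png

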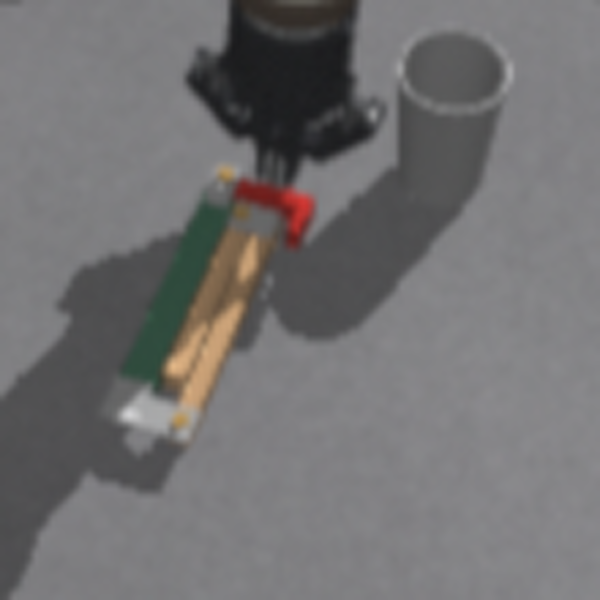

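servo_tool([
  {"x":-6,"y":8,"z":0,"yaw":0},
  {"x":-14,"y":14,"z":10,"yaw":0},
  {"x":-30,"y":14,"z":60,"yaw":0},
  {"x":-60,"y":40,"z":110,"yaw":0},
  {"x":-90,"y":80,"z":140,"yaw":0},
  {"x":-110,"y":110,"z":150,"yaw":0},
  {"x":-110,"y":120,"z":150,"yaw":0},
  {"x":-110,"y":120,"z":150,"yaw":0},
], grip=85)

```text
time: 18.55
ee_pos: [0.3363, 0.2107, 0.1843]
tcp_rot: [-177.3, 0.3, 103.5]
wrist_force: [-0.1, -0.4, -0.2]
opening: 0.0852
```

Run:
```python
from h import *
o=get_obs();print(o['time'],o['ee_pos'],o['tcp_rot'],o['wrist_force'],o['opening'],o['q'])
p,d=camera('scene');cv2.imwrite('pics/s14.png',cv2.resize(p[145:255,200:310,::-1],(600,600),interpolation=2))
p,d=camera('top');cv2.imwrite('pics/t14.png',cv2.resize(p[140:230,190:300,::-1],None,fx=7,fy=6.6,interpolation=2))
```

```text
18.55 [0.33625214 0.21067951 0.18432755] [-177.3051973     0.28241483  103.47075776] [-0.07169132 -0.39397847 -0.24667672] 0.08517869247595215 [ 31.68870076 -14.31697854 -15.63835659  91.32667144   0.57422085
 108.21131376]
```

View pics/s14.png

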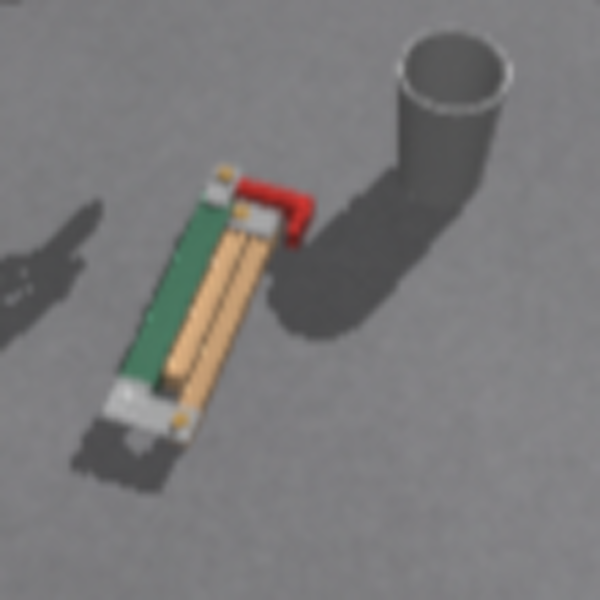

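View pics/t14.png

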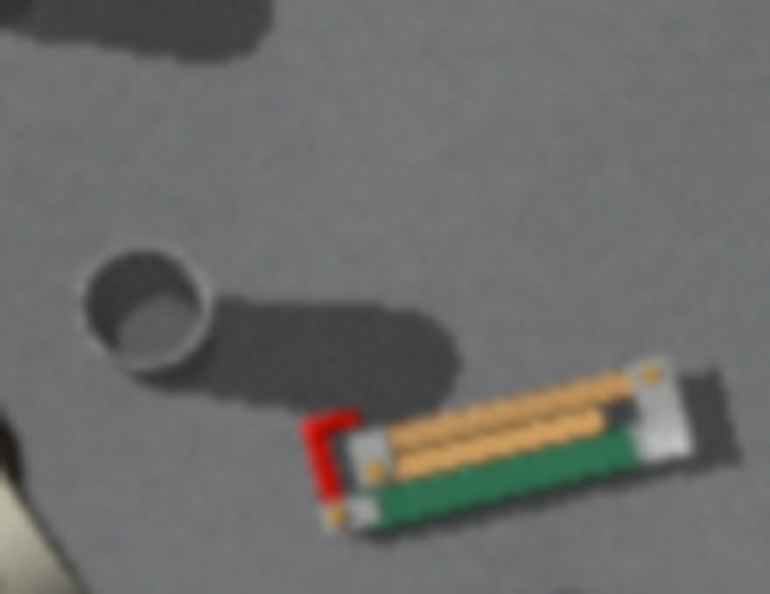

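Run:
```python
from fr import *
g=lambda x,y:(190+x/7-.5,140+y/6.6-.5)
Ls,Hs=ray('scene',[f(180,420),f(226,173)],.027)[:,:2]*1000
Lt,Ht=ray('top',[g(652,374),g(336,516)],.027)[:,:2]*1000
for L,H in((Ls,Hs),(Lt,Ht),((Ls+Lt)/2,(Hs+Ht)/2)):
    a,R,o=frame(H,L);print(np.linalg.norm(L-H),'yaw',np.degrees(a),o.round(1),'grip',(o+R@[0,16]).round(1))
C=ray('top',[g(313,428)],.022)[0,:2]*1000;print('hook corner own',R.T@(C-o))
o_=get_obs();print(o_['ee_pos'])
```

```text
186.28228599462122 yaw -76.7386102420488 [442.3 -22.1] grip [457.9 -18.4]
186.729221050629 yaw -76.7400647540906 [442.3 -23.4] grip [457.9 -19.7]
186.50575350760093 yaw -76.73933836945358 [442.3 -22.7] grip [457.9 -19.1]
hook corner own [-91.71312398  52.54173782]
[0.33648606 0.20980168 0.18389146]
```

servo_tool([
  {"x":30,"y":-50,"z":-30,"yaw":0},
  {"x":58,"y":-105,"z":-60,"yaw":0},
  {"x":86,"y":-160,"z":-80,"yaw":0},
  {"x":110,"y":-210,"z":-90,"yaw":0},
  {"x":121,"y":-229,"z":-95,"yaw":0},
  {"x":121,"y":-229,"z":-110,"yaw":0},
  {"x":121,"y":-229,"z":-110,"yaw":0},
])

```text
time: 19.52
ee_pos: [0.4562, -0.0194, 0.0723]
tcp_rot: [-177.1, 0.2, 103.3]
wrist_force: [0.3, -0.1, 0.7]
opening: 0.0849
```

Run:
```python
from h import *
o=get_obs();print(o['time'],o['ee_pos'],o['tcp_rot'],o['wrist_force'],o['opening'],o['q'])
p,d=camera('wrist');cv2.imwrite('pics/w15.png',cv2.resize(p[:,:,::-1],(800,600)))
```

```text
19.525 [ 0.45616067 -0.01942417  0.0723179 ] [-177.07127334    0.24188079  103.29594397] [ 0.30395315 -0.06542669  0.69539245] 0.08488541311060893 [ -1.86300902  -4.67487053 -19.69651654  77.74226514  -0.99873129
  74.8713247 ]
```

View pics/w15.png

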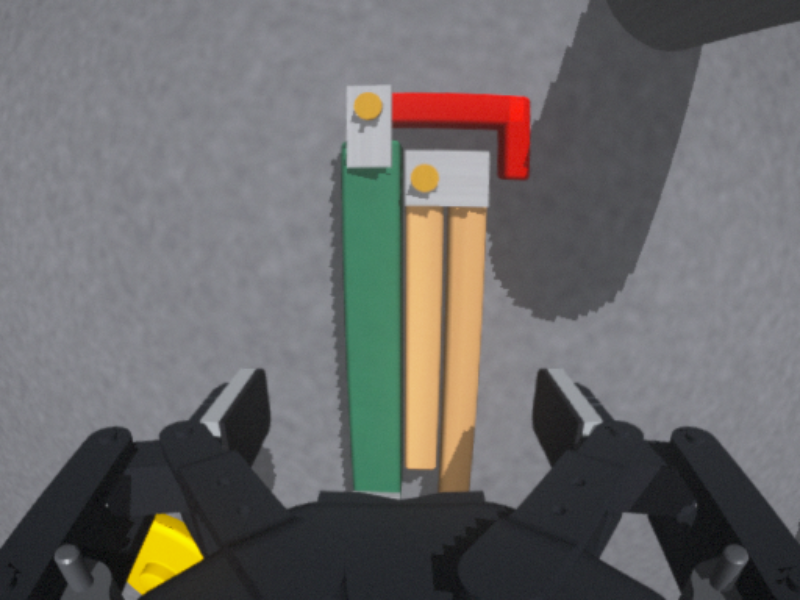

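servo_tool([
  {"x":2,"y":0,"z":-15,"yaw":0},
  {"x":3,"y":0,"z":-30,"yaw":0},
  {"x":3,"y":0,"z":-40,"yaw":0},
  {"x":3,"y":0,"z":-46,"yaw":0},
  {"x":3,"y":0,"z":-46,"yaw":0},
  {"x":3,"y":0,"z":-46,"yaw":0},
])

```text
time: 20.32
ee_pos: [0.4598, -0.019, 0.0276]
tcp_rot: [-177.2, 0.3, 103.4]
wrist_force: [-0.1, 0.4, 0.8]
opening: 0.0849
```

Run:
```python
from h import *
o=get_obs();print(o['time'],o['ee_pos'],o['tcp_rot'],o['wrist_force'],o['opening'])
p,d=camera('wrist');cv2.imwrite('pics/w16.png',cv2.resize(p[:,:,::-1],(800,600)))
```

```text
20.325 [ 0.4598109  -0.01902325  0.02759228] [-177.17856501    0.27292284  103.35563984] [-0.08914892  0.42067129  0.78673797] 0.08488829046750082
```

View pics/w16.png

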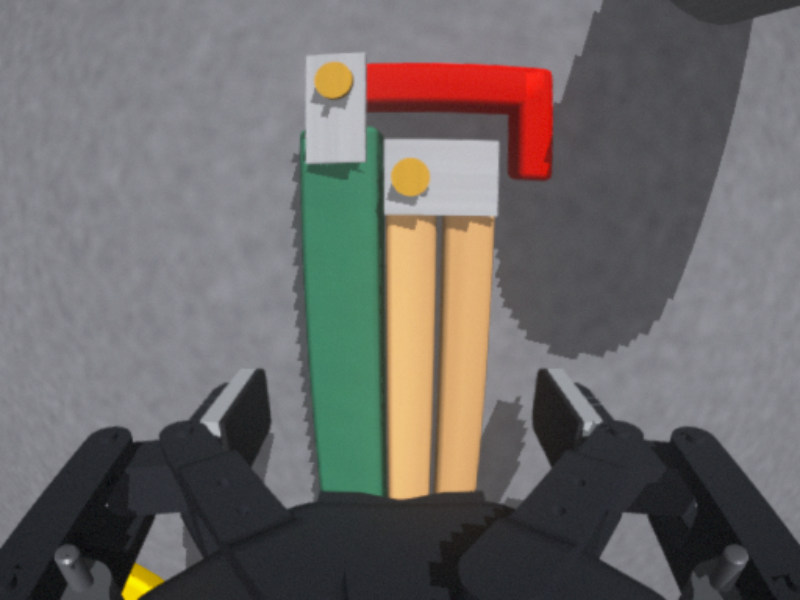

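Well centred, and the hook is shut. Closing now.

servo_tool([
  {"x":0,"y":0,"z":-3,"yaw":0},
  {"x":0,"y":0,"z":-3,"yaw":0},
  {"x":0,"y":0,"z":-3,"yaw":0},
  {"x":0,"y":0,"z":-3,"yaw":0},
  {"x":0,"y":0,"z":-3,"yaw":0},
  {"x":0,"y":0,"z":-3,"yaw":0},
], grip=40, grip_force=50)

```text
time: 21.12
ee_pos: [0.4598, -0.0191, 0.0251]
tcp_rot: [-177.2, 0.3, 103.3]
wrist_force: [-3.6, 0.3, 5.8]
opening: 0.0525
```

servo_tool([
  {"x":0,"y":0,"z":6,"yaw":0},
  {"x":0,"y":0,"z":15,"yaw":0},
  {"x":0,"y":0,"z":30,"yaw":0},
  {"x":0,"y":0,"z":50,"yaw":0},
  {"x":0,"y":0,"z":75,"yaw":0},
  {"x":0,"y":0,"z":100,"yaw":0},
  {"x":0,"y":0,"z":120,"yaw":0},
  {"x":0,"y":0,"z":125,"yaw":0},
])

```text
time: 22.12
ee_pos: [0.4604, -0.0191, 0.1519]
tcp_rot: [-177.3, 0.3, 103.3]
wrist_force: [-0.5, -0.5, -8.1]
opening: 0.0525
```

Run:
```python
from h import *
o=get_obs();print(o['time'],o['ee_pos'],o['tcp_rot'],o['wrist_force'],o['opening'])
p,d=camera('wrist');cv2.imwrite('pics/w17.png',cv2.resize(p[:,:,::-1],(800,600)))
p,d=camera('scene');cv2.imwrite('pics/s17.png',cv2.resize(p[70:270,180:430,::-1],(750,600)))
p,d=camera('top');cv2.imwrite('pics/t17.png',cv2.resize(p[120:255,90:270,::-1],(800,600)))
```

```text
22.125 [ 0.46042686 -0.01907143  0.1519393 ] [-177.33039932    0.31737493  103.34846936] [-0.45524202 -0.47800266 -8.14287437] 0.05252377947406229
```

View pics/w17.png

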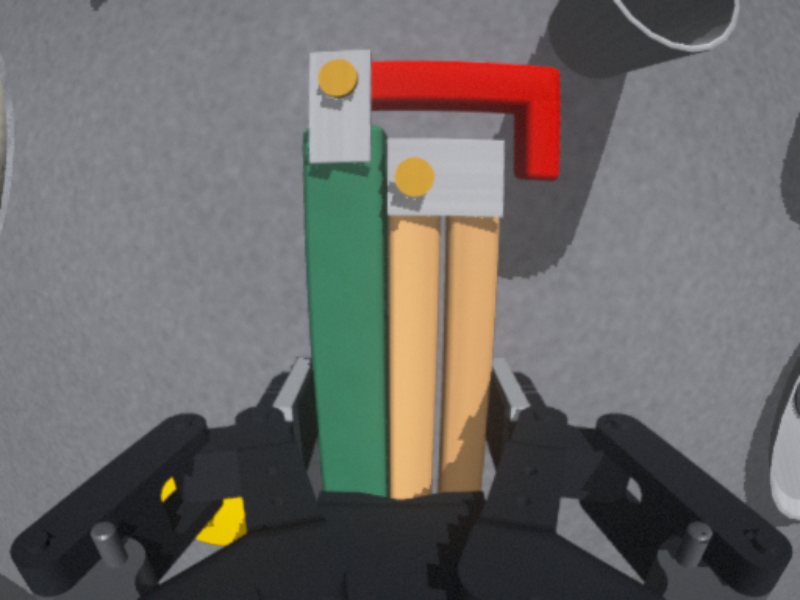

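View pics/s17.png

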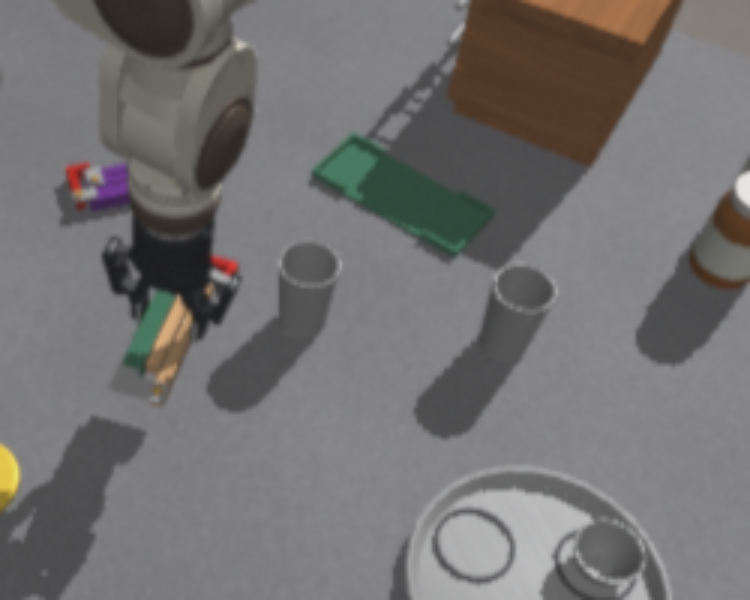

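View pics/t17.png

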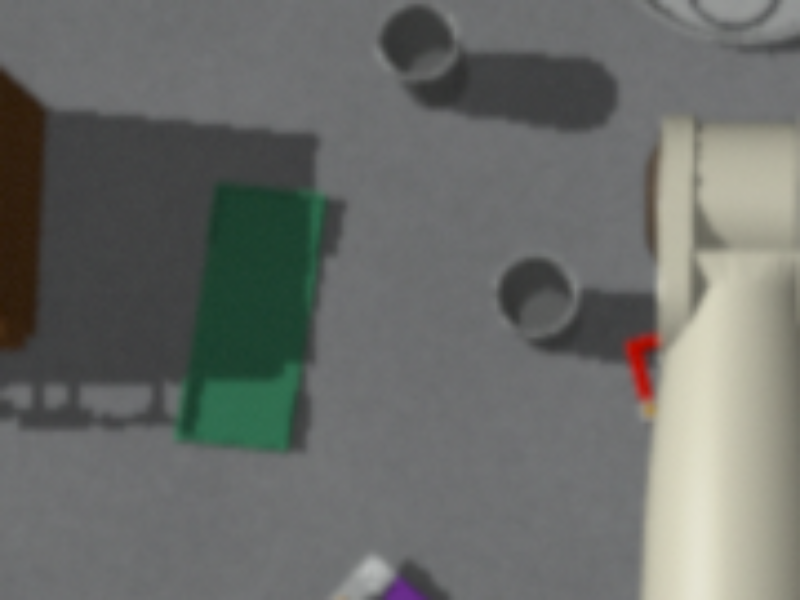

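servo_tool([
  {"x":0,"y":0,"z":40,"yaw":0},
  {"x":5,"y":30,"z":60,"yaw":5},
  {"x":15,"y":75,"z":60,"yaw":13},
  {"x":25,"y":130,"z":60,"yaw":22},
  {"x":35,"y":185,"z":60,"yaw":31},
  {"x":45,"y":240,"z":60,"yaw":40},
  {"x":55,"y":295,"z":60,"yaw":49},
  {"x":65,"y":345,"z":50,"yaw":58},
  {"x":72,"y":390,"z":40,"yaw":66},
  {"x":76,"y":415,"z":30,"yaw":69.4},
  {"x":76,"y":421,"z":20,"yaw":69.4},
  {"x":76,"y":421,"z":20,"yaw":69.4},
])

```text
time: 23.78
ee_pos: [0.535, 0.4014, 0.1675]
tcp_rot: [-177.0, 0.1, 172.7]
wrist_force: [-0.1, -1.1, -7.6]
opening: 0.0521
```

Run:
```python
from h import *
o=get_obs();print(o['time'],o['ee_pos'],o['tcp_rot'],o['wrist_force'],o['opening'],o['q'])
p,d=camera('wrist');np.savez('w18.npz',p=p,d=d,pos=o['ee_pos'],rot=o['tcp_rot']);cv2.imwrite('pics/w18.png',cv2.resize(p[:,:,::-1],(800,600)))
p,d=camera('scene');cv2.imwrite('pics/s18.png',cv2.resize(p[70:270,180:430,::-1],(750,600)))
```

```text
23.775 [0.53496283 0.40140385 0.16752653] [-1.77008740e+02  1.24654374e-01  1.72719667e+02] [-0.05858275 -1.09540399 -7.59677105] 0.05209429036925584 [37.74797289 22.95261167 22.00746264 91.08401606 -2.20174363 45.07055791]
```

View pics/w18.png

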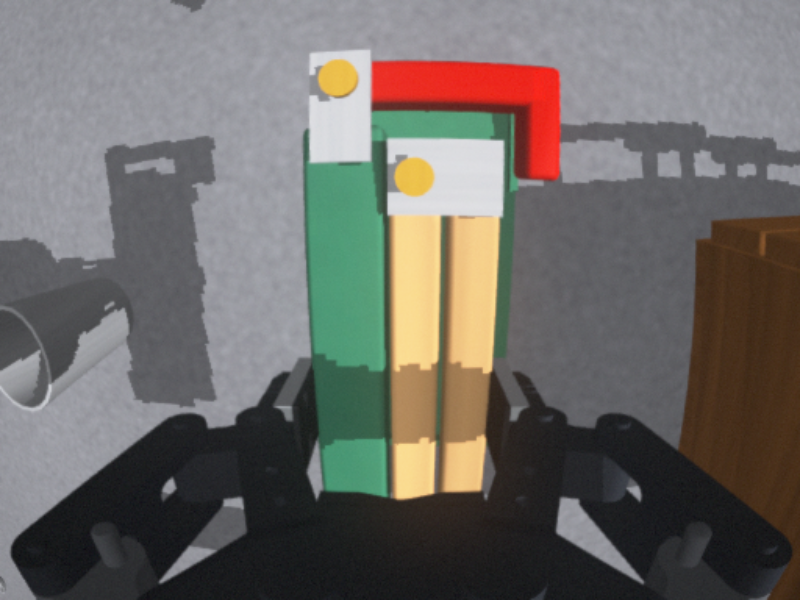

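View pics/s18.png

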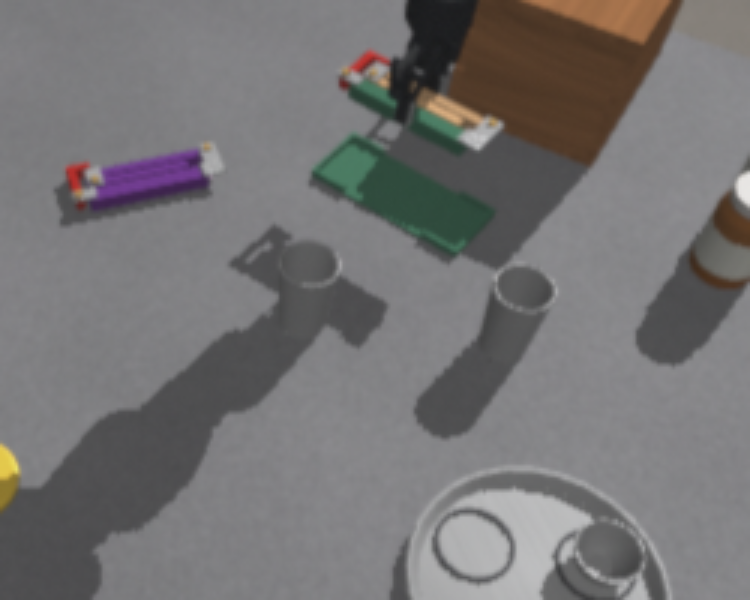

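Run:
```python
from h import *
p,d=camera('scene');cv2.imwrite('pics/s19.png',cv2.resize(p[110:160,275:350,::-1],(750,500),interpolation=2))
p=np.load('top0.npz')['p'];q=np.clip(p[155:227,125:169].astype(float)*2,0,255).astype(np.uint8);cv2.imwrite('pics/t19.png',cv2.resize(q[:,:,::-1],None,fx=8,fy=8,interpolation=2))
```

```text
(no output)
```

View pics/s19.png

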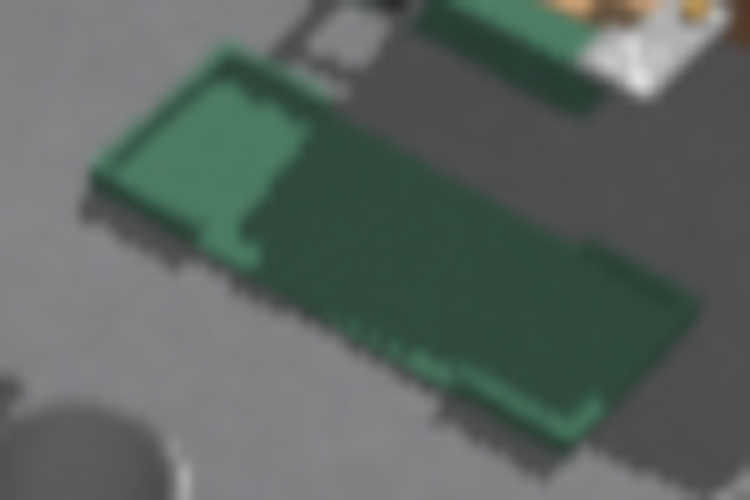

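View pics/t19.png

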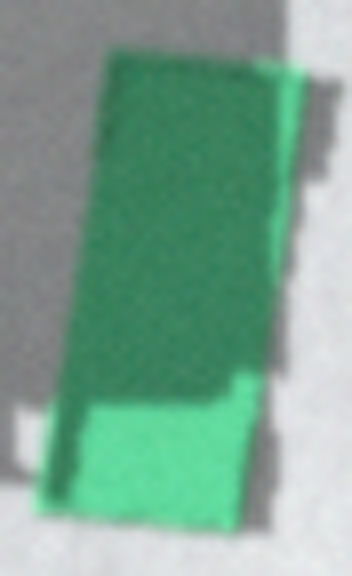

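Run:
```python
from h import *
S=ray('scene',[(275+x/10-.5,110+y/10-.5) for x,y in[(228,43),(92,170),(570,440),(703,302)]],.012)[:,:2]*1000
T=ray('top',[(125+x/8-.5,155+y/8-.5) for x,y in[(36,515),(238,530),(305,68),(110,45)]],.012)[:,:2]*1000
for P in(S,T,(S+T)/2):
    l=(P[2]+P[3]-P[0]-P[1])/2;print(P.round().tolist(),'c',P.mean(0).round(1),'len',np.linalg.norm(l),'yaw',np.degrees(np.arctan2(l[1],l[0])),'w',np.linalg.norm(P[0]+P[3]-P[1]-P[2])/2)
# bundle in tool frame
c=camera_params('wrist');K=c['intrinsics'];he=c['hand_eye']
def wr(px,zt):
    u=np.array(px)*512/800-.0;x=(u[0]-K[0,2])/K[0,0];y=(u[1]-K[1,2])/K[1,1];r=np.hypot(x,y)
    v=he[:3,:3]@np.array([np.sin(r)*x/r,np.sin(r)*y/r,np.cos(r)]);o=he[:3,3];s=(zt-o[2])/v[2];return (o+s*v)*1000
H=wr((337,77),-.002);Kp=wr((414,177),-.002)
print('tool frame H',H,'K',Kp,np.linalg.norm(Kp-H),np.hypot(26,20))
# own->tool : tool x=-own x (yaw 180 off), tool y: own y?
# corners of green end/edges
for q in [(304,130),(503,215),(388,140),(503,140)]:print(q,wr(q,.001))
```

```text
[[434.0, 473.0], [422.0, 379.0], [642.0, 350.0], [656.0, 443.0]] c [538.4 411.2] len 223.0898288791454 yaw -7.437255543939252 w 94.24296849153242
[[428.0, 474.0], [419.0, 379.0], [642.0, 352.0], [656.0, 445.0]] c [536.2 412.3] len 226.59707730542632 yaw -7.03230737197851 w 94.96860655357592
[[431.0, 473.0], [421.0, 379.0], [642.0, 351.0], [656.0, 444.0]] c [537.3 411.8] len 224.84204925423546 yaw -7.233202292843078 w 94.60408675389564
tool frame H [ 91.55985285 -16.08133617  -2.        ] K [65.25373136  3.42088337 -2.        ] 32.7467341153936 32.802438933713454
(304, 130) [ 78.23734649 -25.20372842   1.        ]
(503, 215) [55.64773364 27.23162577  1.        ]
(388, 140) [74.96901413 -3.21844102  1.        ]
(503, 140) [75.65295093 26.83039922  1.        ]
```

servo_tool([
  {"x":1,"y":3,"z":-25,"yaw":0},
  {"x":1,"y":3,"z":-55,"yaw":0},
  {"x":1,"y":3,"z":-85,"yaw":0},
  {"x":1,"y":3,"z":-105,"yaw":0},
  {"x":1,"y":3,"z":-117,"yaw":0},
  {"x":1,"y":3,"z":-120,"yaw":0},
  {"x":1,"y":3,"z":-120,"yaw":0},
])

```text
time: 24.8
ee_pos: [0.5372, 0.4042, 0.0512]
tcp_rot: [-177.2, 0.3, 172.7]
wrist_force: [0.0, 0.1, -7.0]
opening: 0.052
```

Run:
```python
from h import *
o=get_obs();print(o['time'],o['ee_pos'],o['tcp_rot'],o['wrist_force'],o['opening'])
p,d=camera('wrist');cv2.imwrite('pics/w20.png',cv2.resize(p[:,:,::-1],(800,600)))
p,d=camera('scene');cv2.imwrite('pics/s20.png',cv2.resize(p[90:170,260:360,::-1],(750,600),interpolation=2))
```

```text
24.8 [0.53715356 0.40424058 0.05117822] [-177.21577469    0.33618383  172.66800475] [ 5.79844584e-03  1.31682521e-01 -6.96072730e+00] 0.05195801341208467
```

View pics/w20.png

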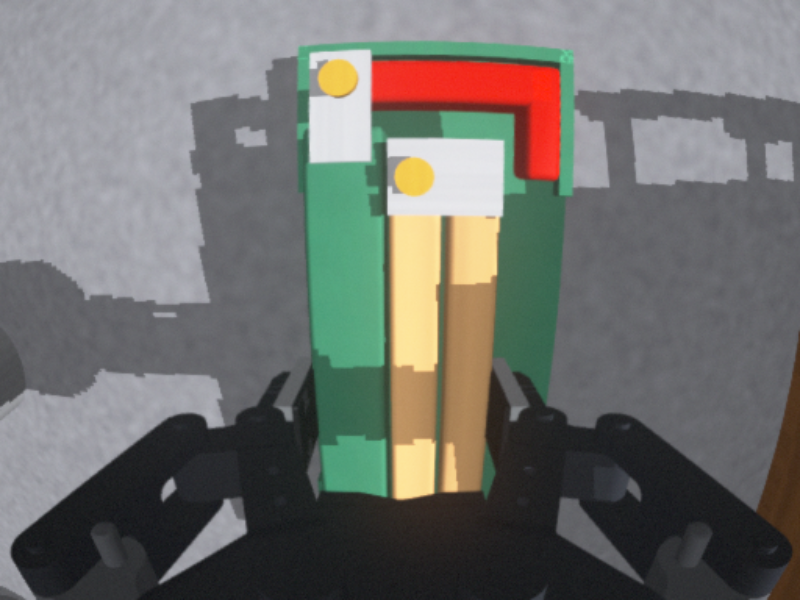

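View pics/s20.png

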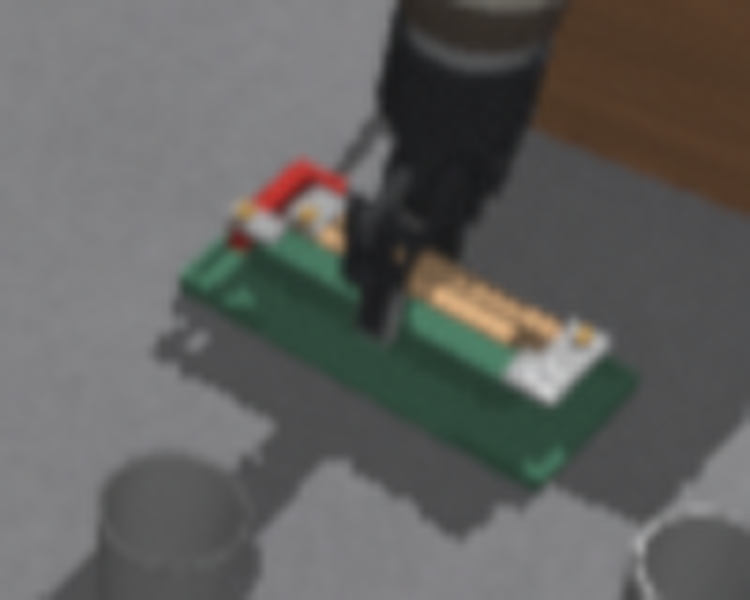

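Run:
```python
from h import *
c=camera_params('wrist');K=c['intrinsics'];he=c['hand_eye']
def wr(px,zt):
    u=np.array(px)*512/800;x=(u[0]-K[0,2])/K[0,0];y=(u[1]-K[1,2])/K[1,1];r=np.hypot(x,y)
    v=he[:3,:3]@np.array([np.sin(r)*x/r,np.sin(r)*y/r,np.cos(r)]);o=he[:3,3]
    Rt=cv2.Rodrigues(np.array([np.radians(2.8),0,0]))[0]  # level: remove roll tilt
    v=Rt@v;o=Rt@o
    s=(zt-o[2])/v[2];return ((o+s*v)*1000).round(1)
for sg in(1,):
  for q in [(299,46),(573,50),(573,195),(560,64)]:print(q,wr(q,.0392))
```

```text
(299, 46) [113.6 -37.6  39.2]
(573, 50) [113.5  58.5  39.2]
(573, 195) [60.9 58.7 39.2]
(560, 64) [107.6  53.5  39.2]
```

servo_tool([
  {"x":-1,"y":2.5,"z":-5,"yaw":0},
  {"x":-1,"y":2.5,"z":-10,"yaw":0},
  {"x":-1,"y":2.5,"z":-14,"yaw":0},
  {"x":-1,"y":2.5,"z":-17,"yaw":0},
  {"x":-1,"y":2.5,"z":-19,"yaw":0},
  {"x":-1,"y":2.5,"z":-20,"yaw":0},
  {"x":-1,"y":2.5,"z":-20,"yaw":0},
])

```text
time: 25.78
ee_pos: [0.5363, 0.4069, 0.0315]
tcp_rot: [-177.2, 0.4, 172.7]
wrist_force: [0.0, 0.3, -8.1]
opening: 0.0524
```

Run:
```python
from h import *
o=get_obs();print(o['time'],o['ee_pos'],o['tcp_rot'],o['wrist_force'],o['opening'])
p,d=camera('wrist');cv2.imwrite('pics/w21.png',cv2.resize(p[:,:,::-1],(800,600)))
p,d=camera('scene');cv2.imwrite('pics/s21.png',cv2.resize(p[90:170,260:360,::-1],(750,600),interpolation=2))
```

```text
25.775 [0.53629987 0.40687141 0.03149494] [-177.23918089    0.36021108  172.66945195] [ 5.28084911e-03  3.14005679e-01 -8.06153882e+00] 0.05237849732440635
```

View pics/w21.png

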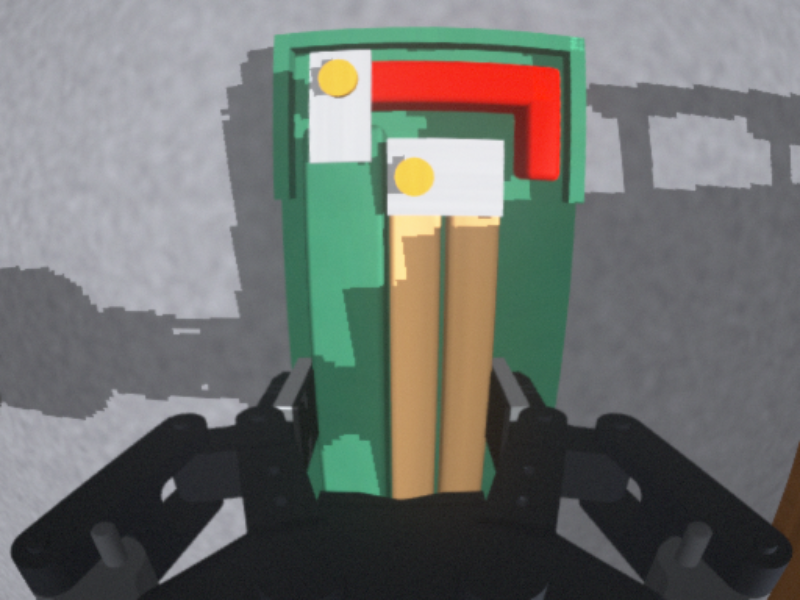

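View pics/s21.png

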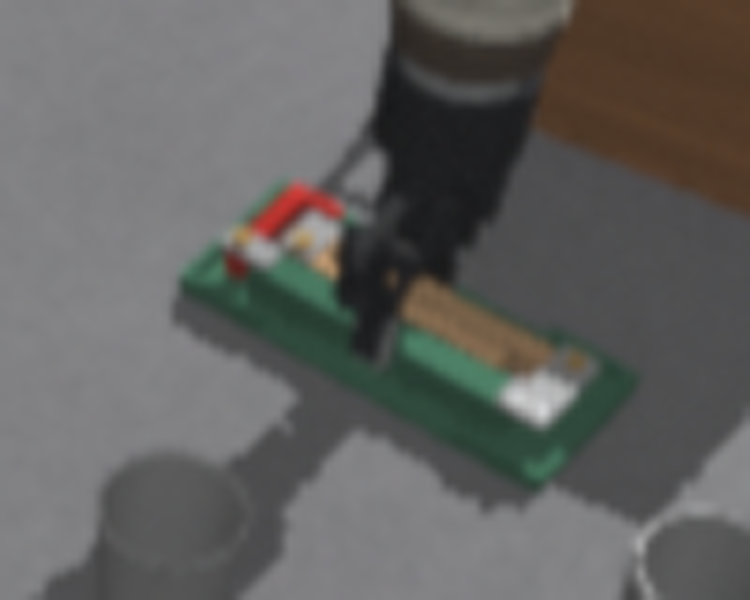

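Run:
```python
from h import *
c=camera_params('wrist');K=c['intrinsics'];he=c['hand_eye']
def wr(px,zt):
    u=np.array(px)*512/800;x=(u[0]-K[0,2])/K[0,0];y=(u[1]-K[1,2])/K[1,1];r=np.hypot(x,y)
    v=he[:3,:3]@np.array([np.sin(r)*x/r,np.sin(r)*y/r,np.cos(r)]);o=he[:3,3]
    Rt=cv2.Rodrigues(np.array([np.radians(2.8),0,0]))[0];v=Rt@v;o=Rt@o
    s=(zt-o[2])/v[2];return ((o+s*v)*1000).round(1)
print('rim outer',wr((275,38),.0195),wr((585,40),.0195),wr((584,200),.0195))
print('lip outer',wr((560,80),.003),wr((559,175),.003),'iron outer',wr((310,55),.001),wr((306,130),.003),'arm outer',wr((460,63),.003))
```

```text
rim outer [111.2 -40.1  19.5] [111.5  56.2  19.5] [60.1 55.9 19.5]
lip outer [93.4 42.7  3. ] [67.1 42.5  3. ] iron outer [ 99.1 -24.    1. ] [ 78.6 -25.5   3. ] arm outer [96.4 15.5  3. ]
```

servo_tool([
  {"x":0,"y":0,"z":-1,"yaw":0},
  {"x":0,"y":0,"z":-2,"yaw":0},
  {"x":0,"y":0,"z":-2.5,"yaw":0},
  {"x":0,"y":0,"z":-2.5,"yaw":0},
])

```text
time: 26.38
ee_pos: [0.5364, 0.4069, 0.0293]
tcp_rot: [-177.2, 0.4, 172.7]
wrist_force: [0.1, -1.2, -6.6]
opening: 0.0519
```

servo_tool([
  {"x":0,"y":0,"z":-1,"yaw":0},
  {"x":0,"y":0,"z":-1.5,"yaw":0},
  {"x":0,"y":0,"z":-1.5,"yaw":0},
])

```text
time: 26.75
ee_pos: [0.5364, 0.4069, 0.0292]
tcp_rot: [-177.3, 0.4, 172.7]
wrist_force: [-4.5, -3.4, 5.0]
opening: 0.0517
```

servo_tool([
  {"x":0,"y":0,"z":0,"yaw":0},
  {"x":0,"y":0,"z":0,"yaw":0},
  {"x":0,"y":0,"z":0,"yaw":0},
  {"x":0,"y":0,"z":0,"yaw":0},
  {"x":0,"y":0,"z":0,"yaw":0},
], grip=80)

```text
time: 27.38
ee_pos: [0.5364, 0.4069, 0.0291]
tcp_rot: [-177.3, 0.4, 172.7]
wrist_force: [0.5, -0.2, -0.0]
opening: 0.08
```

Run:
```python
from h import *
o=get_obs();print(o['time'],o['ee_pos'],o['tcp_rot'],o['wrist_force'],o['opening'])
p,d=camera('wrist');cv2.imwrite('pics/w22.png',cv2.resize(p[:,:,::-1],(800,600)))
```

```text
27.375 [0.53638737 0.40692168 0.02911864] [-177.27829671    0.40414378  172.67219942] [ 0.5224157  -0.17876598 -0.00604138] 0.08000170027081546
```

View pics/w22.png

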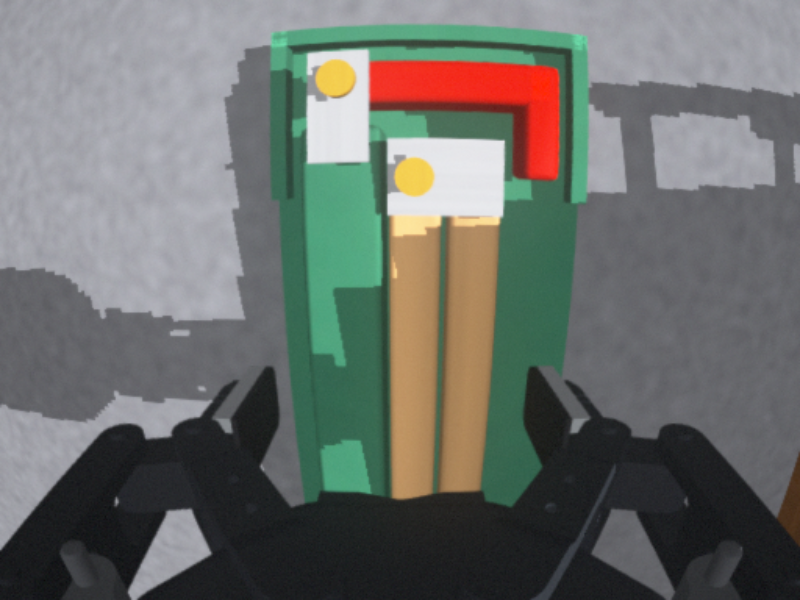

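Released cleanly and seated. Lifting straight up, then away.

servo_tool([
  {"x":0,"y":0,"z":10,"yaw":0},
  {"x":0,"y":0,"z":30,"yaw":0},
  {"x":0,"y":0,"z":70,"yaw":0},
  {"x":0,"y":0,"z":120,"yaw":0},
  {"x":-50,"y":-30,"z":160,"yaw":0},
  {"x":-90,"y":-80,"z":170,"yaw":0},
  {"x":-120,"y":-140,"z":170,"yaw":0},
  {"x":-150,"y":-200,"z":170,"yaw":0},
  {"x":-150,"y":-220,"z":170,"yaw":0},
  {"x":-150,"y":-220,"z":170,"yaw":0},
])

```text
time: 28.68
ee_pos: [0.386, 0.1854, 0.2015]
tcp_rot: [-177.4, 0.6, 172.5]
wrist_force: [0.1, 0.4, 0.3]
opening: 0.0798
```

Run:
```python
from h import *
o=get_obs();print(o['time'],o['ee_pos'],o['tcp_rot'],o['wrist_force'],o['opening'],abs(o['qd']).max())
p,d=camera('scene');cv2.imwrite('pics/s23.png',cv2.resize(p[90:170,260:360,::-1],(750,600),interpolation=2))
p,d=camera('top');cv2.imwrite('pics/t23.png',cv2.resize(p[140:235,100:227,::-1],(800,600),interpolation=2))
```

```text
28.675 [0.3860361  0.18535827 0.20154021] [-177.3873724     0.58227802  172.54472638] [0.12708512 0.40852538 0.29812304] 0.07980007304551434 3.0778971922938254
```

View pics/s23.png

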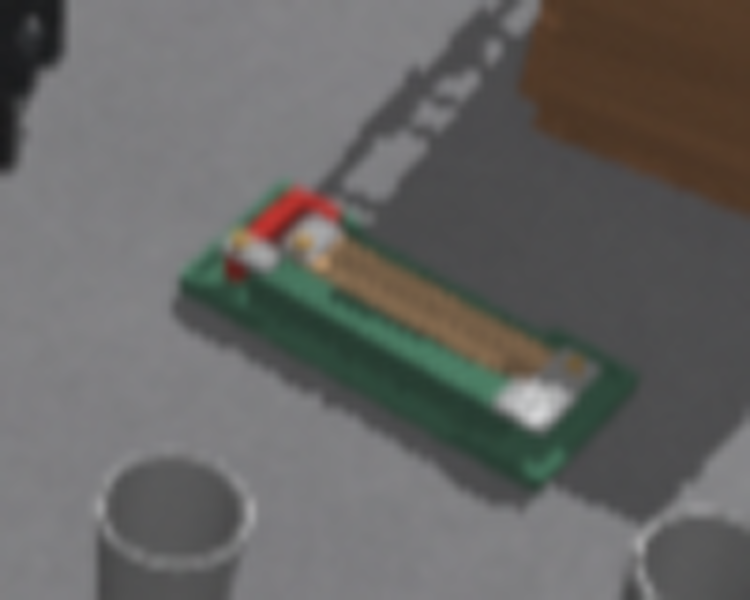

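View pics/t23.png

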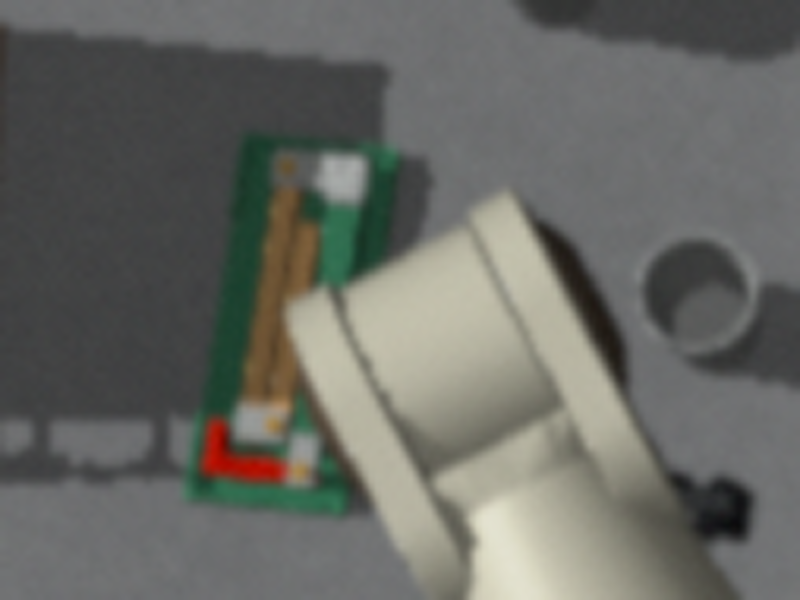

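Run:
```python
from h import *
L,H=ray('top',[(100+288/6.3-.5,140+167/6.316-.5),(100+300/6.3-.5,140+470/6.316-.5)],.031)[:,:2]*1000
a,R,o=frame(H,L);print(np.linalg.norm(L-H),np.degrees(a),'mid',(o+R@[0,24]).round(1),'tray 537,412 yaw -7.2')
p,d=camera('top');q=np.load('top0.npz')['p']
for n,s in dict(ga=np.s_[170:205,190:230],gb=np.s_[112:150,170:203],pot=np.s_[118:150,305:342],lid=np.s_[220:256,300:335]).items():
    print(n,cv2.phaseCorrelate(cv2.cvtColor(q[s],7).astype(float),cv2.cvtColor(p[s],7).astype(float)))
job_done()
```

```text
184.5639007483959 -7.540196362164818 mid [536.3 413.3] tray 537,412 yaw -7.2
ga ((-0.0443452857523603, 0.0019148524579506443), 0.6172892434781339)
gb ((0.03104260979321083, -0.07185395327325139), 0.9925294557581348)
pot ((0.06608097170693483, 0.004923403458926501), 1.0056154400284496)
lid ((0.2891797913126162, -0.25576187343589396), 0.6836545649020996)
the job is handed in; nothing more can be done
```

The trivet is folded, hooked and lying in the green tray, and I handed the job in at about 28.7 s of the 70 s allowed. I folded the short bar first, then both bars against the iron bar, then shut the hook. I gripped it across the iron bar and long bar, lowered it until the wrist force showed it resting on the floor, then let go and backed away.

**Last checks, from the camera images:**
- **Position:** the middle of the trivet is about 1.5 mm from the measured middle of the tray, and its long sides are within about 0.4° of parallel.
- **Folded state:** the views after release show it still folded and hooked inside the rims, lying flat as far as I could see. I took no separate height or tilt measurement.
- **Bystanders:** glasses and sugar pot show no movement (under 0.1 pixel). The jug lid read about 0.4 pixel, roughly 1.5 mm, probably from shadow changes. The arm never went near it.

**Irregularities:**
- **Base moved while folding:** the iron bar turned up to about 9° and slid some 5–10 mm during the folding pushes. I re-measured its position each time.
- **Wrist tilt:** the last joint reached its range limit (179.99° of 180°) early on, which left the tool tilted about 2.7° for the rest of the job, including the grasp.
- **Tray position:** my first top and scene measurements of the tray differed by up to 5 mm. A closer look from those two cameras plus the wrist camera brought this down to about 3 mm.

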